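# Spin-test the guide rollers and sort them

## Robot

A 7-joint arm with a two-finger parallel gripper is mounted at the origin on the work surface. World frame = base frame: x ahead of the robot, y to its left, z up, the work surface at z = 0. Lengths are in m, angles in rad, forces in N, time in s.
With the tool pointing down it reaches from about 0.425 to 1.025 m from the base axis. Payload 9.4 kg.
Tool frame: the origin (TCP) lies on the centre line of the jaws, within the pads' length; the fingertips stand 25 mm ahead of it and the grasp point (between the pads) lies 6 mm ahead of it; z points along the fingers, y is the line along which they close (so a half turn about z gives the same grasp; the last joint's range is limited). The gripper opens to 93 mm and grips with 3 to 60 N. Pads are 15 mm wide; open, the fingers measure 128 mm over their backs; the gripper's body (75 mm by 188 mm) begins 65 mm behind the grasp point.
Start: joints at [1.232, 0.599, -0.003, 1.599, 0.002, 0.943, -0.08], TCP at [0.188, -0.7, 0.244] pointing down, gripper open.
Joint ranges: [-2.57, 2.57], [-0.35, 1.97], [-1.29, 1.29], [0.11, 2.56], [-1.05, 4.19], [0.11, 1.86], [-2.63, 2.63]. Speed limits (rad/s): [2.22, 2.22, 3.01, 3.01, 3.14, 3.14, 3.14].

## Interface

Orientations are given as a rotation vector (axis times angle).
In Python, from cell import env gives the robot as it stands.
- The arm moves only by the tool carry_out, never from a script. Its argument "deltas" is one flat list of numbers, 7 for each row, row after row: the shift along the tool's x, y, z in mm, then the turn, a rotation vector about the tool's x, y, z in rad, then the closure, from 0 (fully open) to 1 (shut). A call has exactly 5 rows; each row is the pose to reach, as a shift and turn from the pose commanded when the call began, along the tool's axes at that moment; what a row does not reach only later rows make up. A row lasts 1/12 s, in which the tool goes at most 41.7 mm and 7.16 degrees, less where a joint would pass 70% of its speed; a pose out of reach is approached as far as the arm can. A call with a gripper value outside its range is refused whole. The fingers move at their own pace and stop on an object; "force" is the grip in N (left out, the last holds). Time passes only in rows, so rows that repeat a pose let the fingers close, or fill a call up. It gives the time, the measured TCP pose, the force, the opening and the grip force at its end, in the units of the state.
- env.sense(): the state, without advancing time (a new reading comes with each control period).
- env.snapshot(name): name is "scene" or "side" or "wrist"; returns the picture (420x560x3 uint8, red, green, blue); there is no depth.
- env.camera_model(name): a dict with "fx", "fy", "cx", "cy" (pixels), "world_to_cam" (4x4, takes a point from world to camera coordinates); the wrist camera has in their place "T_tool_cam" (4x4, takes a point from camera to tool coordinates, whose origin is the TCP and whose axes are the flange's). Camera axes: x right, y up, looking along -z (the intrinsics and any distortion apply to the point x, -y, -z); pixel columns grow to the right and rows downward; lengths in m; the calibration is good to about 2 mm. A picture is of the moment at which its call begins: read the wrist's pose just before it. camera_model takes no time and is no camera call.
- env.sign_off(): hands the job in; it is judged then, once.
The state is a dict: "t": time; "joint_pos": joint angles; "joint_velocities": joint speeds; "joint_torque": joint torques, N m; "tool_pos": TCP position; "tool_rot": TCP orientation; "force": force on the tool from outside, world axes, zero at the start; "ft_torque": the same for the moment, N m; "opening": opening from 0.0 (shut) to 1.0 (fully open); "grasp_force": force on a finger pad.
Only numpy, scipy, OpenCV 4.12 (cv2) and the standard library are available. Lean on these libraries where they do the work, as an engineer would, in place of code of your own. Each camera call takes 0.05 s, during which the arm holds its last target. There are 200 camera calls.

## Task

The slotted rack on the bench holds a batch of sliding-door guide-roller brackets (four or five). Turn each wheel on its upright axle by a quarter turn or more (leave it turned) to find out whether it runs or jams, and slide every bracket up out of its slot by the plate's top edge: those whose wheel jams go into the red scrap tote, the sound ones into the green tote. Set them down in the totes rather than dropping them, keep the totes upright on the bench, and leave the other things on the bench where they are.

Things in the scene. Friction and masses are not known exactly. Their poses are not given: they have to be found in the camera images.
- bracket_a_mid (a point): guide-roller bracket (may be absent, ~0.3 kg): upright steel plate 8 mm thick (its x), 70 wide (its y), 115 high (its z), 50 mm deep in a rack slot; this point is the plate's centre. Pinch it over its top edge: the upper 35 mm are bare. A shelf 40 mm wide, 6 thick, its top 10.5 mm above this point, sticks out 80 mm to its -x and bears the wheel. Stood down free, it leans 35 degrees forward onto the shelf's end and rests so
- bracket_a_axle (a point): centre of bracket a's wheel, axes as the bracket's: orange, 44 mm in diameter, 36 mm high (18 above and below this point), on an upright axle 64 mm to the -x of the plate's centre and 30.5 mm higher; 38 mm lie free between wheel and plate. A white paint mark on its black top at first points away from the plate. Grip it across its diameter and twist
- wheel_a (a joint): angle of bracket a's wheel on its axle (rad), 0 at the start, growing counter-clockwise seen from above. A sound wheel turns on without limit and stays where it is left; a binding one jams within 0.25 rad either way, and the fingers slip on it
- bracket_b_mid (a point): guide-roller bracket (may be absent, ~0.3 kg): upright steel plate 8 mm thick (its x), 70 wide (its y), 115 high (its z), 50 mm deep in a rack slot; this point is the plate's centre. Pinch it over its top edge: the upper 35 mm are bare. A shelf 40 mm wide, 6 thick, its top 10.5 mm above this point, sticks out 80 mm to its -x and bears the wheel. Stood down free, it leans 35 degrees forward onto the shelf's end and rests so
- bracket_b_axle (a point): centre of bracket b's wheel, axes as the bracket's: orange, 44 mm in diameter, 36 mm high (18 above and below this point), on an upright axle 64 mm to the -x of the plate's centre and 30.5 mm higher; 38 mm lie free between wheel and plate. A white paint mark on its black top at first points away from the plate. Grip it across its diameter and twist
- wheel_b (a joint): angle of bracket b's wheel on its axle (rad), 0 at the start, growing counter-clockwise seen from above. A sound wheel turns on without limit and stays where it is left; a binding one jams within 0.25 rad either way, and the fingers slip on it
- bracket_c_mid (a point): guide-roller bracket (may be absent, ~0.3 kg): upright steel plate 8 mm thick (its x), 70 wide (its y), 115 high (its z), 50 mm deep in a rack slot; this point is the plate's centre. Pinch it over its top edge: the upper 35 mm are bare. A shelf 40 mm wide, 6 thick, its top 10.5 mm above this point, sticks out 80 mm to its -x and bears the wheel. Stood down free, it leans 35 degrees forward onto the shelf's end and rests so
- bracket_c_axle (a point): centre of bracket c's wheel, axes as the bracket's: orange, 44 mm in diameter, 36 mm high (18 above and below this point), on an upright axle 64 mm to the -x of the plate's centre and 30.5 mm higher; 38 mm lie free between wheel and plate. A white paint mark on its black top at first points away from the plate. Grip it across its diameter and twist
- wheel_c (a joint): angle of bracket c's wheel on its axle (rad), 0 at the start, growing counter-clockwise seen from above. A sound wheel turns on without limit and stays where it is left; a binding one jams within 0.25 rad either way, and the fingers slip on it
- bracket_d_mid (a point): guide-roller bracket (may be absent, ~0.3 kg): upright steel plate 8 mm thick (its x), 70 wide (its y), 115 high (its z), 50 mm deep in a rack slot; this point is the plate's centre. Pinch it over its top edge: the upper 35 mm are bare. A shelf 40 mm wide, 6 thick, its top 10.5 mm above this point, sticks out 80 mm to its -x and bears the wheel. Stood down free, it leans 35 degrees forward onto the shelf's end and rests so
- bracket_d_axle (a point): centre of bracket d's wheel, axes as the bracket's: orange, 44 mm in diameter, 36 mm high (18 above and below this point), on an upright axle 64 mm to the -x of the plate's centre and 30.5 mm higher; 38 mm lie free between wheel and plate. A white paint mark on its black top at first points away from the plate. Grip it across its diameter and twist
- wheel_d (a joint): angle of bracket d's wheel on its axle (rad), 0 at the start, growing counter-clockwise seen from above. A sound wheel turns on without limit and stays where it is left; a binding one jams within 0.25 rad either way, and the fingers slip on it
- bracket_e_mid (a point): guide-roller bracket (may be absent, ~0.3 kg): upright steel plate 8 mm thick (its x), 70 wide (its y), 115 high (its z), 50 mm deep in a rack slot; this point is the plate's centre. Pinch it over its top edge: the upper 35 mm are bare. A shelf 40 mm wide, 6 thick, its top 10.5 mm above this point, sticks out 80 mm to its -x and bears the wheel. Stood down free, it leans 35 degrees forward onto the shelf's end and rests so
- bracket_e_axle (a point): centre of bracket e's wheel, axes as the bracket's: orange, 44 mm in diameter, 36 mm high (18 above and below this point), on an upright axle 64 mm to the -x of the plate's centre and 30.5 mm higher; 38 mm lie free between wheel and plate. A white paint mark on its black top at first points away from the plate. Grip it across its diameter and twist
- wheel_e (a joint): angle of bracket e's wheel on its axle (rad), 0 at the start, growing counter-clockwise seen from above. A sound wheel turns on without limit and stays where it is left; a binding one jams within 0.25 rad either way, and the fingers slip on it
- rack: wooden slotted rack fixed to the bench, 52 mm deep (x), 436 mm long (y), 60 mm high; origin under its middle. Five slots in a row along its y, at -170, -85, 0, 85 and 170 mm, each 12 mm (x) by 74 mm (y), open at the top, their floor 10 mm above the bench. The wheels overhang its -x side, towards the robot
- green_tote: loose green open tote, for the sound brackets: 190 mm (its x) by 260 mm (its y) by 50 mm high, walls and floor 5 mm thick, 0.9 kg; origin under its middle. Three brackets fit side by side along its y.
- red_tote: loose red open tote, the scrap tote, for the binding brackets: 190 mm (its x) by 260 mm (its y) by 50 mm high, walls and floor 5 mm thick, 0.9 kg; origin under its middle. Three brackets fit side by side along its y.
- dowel_offcut: short upright wooden dowel offcut, 34 mm thick, 60 mm high, between the totes; a bystander, to be left alone (origin on its underside)
- glue: yellow glue bottle, 56 mm thick, 160 mm high, beside the rack; a bystander, to be left alone (origin on its underside)
- mug: blue mug, 80 mm wide, 90 mm high; a bystander, to be left alone (origin on its underside)
- hammer: hammer lying on the bench; a bystander, to be left alone
- wrench: wrench lying behind the rack; a bystander, to be left alone
- screw_jar: amber screw jar, 70 mm wide, 90 mm high; a bystander, to be left alone (origin on its underside)
Things that resemble listed ones, but are neither listed nor needed, are in the scene too. What is shaped like the part that bears bracket_d_mid but turquoise is not meant.

How it is judged:
On the way:
1. every sound wheel has been turned on its axle by more than 0.9 rad from its start ((value of joint wheel_a above 0.9 rad or value of joint wheel_a below -0.9 rad) and (value of joint wheel_c above 0.9 rad or value of joint wheel_c below -0.9 rad) and (value of joint wheel_d above 0.9 rad or value of joint wheel_d below -0.9 rad)), for 0.2 s.
At the end, for the whole second after the job is handed in: jamming brackets rest in the red tote, sound ones (wheel left turned over 0.9 rad) in the green: plate centre within 90 mm (tote x) and 125 mm (tote y) of its middle, under 85 mm above its underside, at rest (under 40 mm/s); both totes upright (0.1 rad) and at rest on the bench (all of step 1 and x of bracket_a_mid in the frame of green_tote between -0.09 and 0.09 m and y of bracket_a_mid in the frame of green_tote between -0.125 and 0.125 m and z of bracket_a_mid in the frame of green_tote between 0 and 0.085 m and linear speed of each of bracket_a, bracket_c, bracket_d, bracket_b, bracket_e, green_tote, red_tote below 0.04 m/s and x of bracket_c_mid in the frame of green_tote between -0.09 and 0.09 m and y of bracket_c_mid in the frame of green_tote between -0.125 and 0.125 m and z of bracket_c_mid in the frame of green_tote between 0 and 0.085 m and x of bracket_d_mid in the frame of green_tote between -0.09 and 0.09 m and y of bracket_d_mid in the frame of green_tote between -0.125 and 0.125 m and z of bracket_d_mid in the frame of green_tote between 0 and 0.085 m and x of bracket_b_mid in the frame of red_tote between -0.09 and 0.09 m and y of bracket_b_mid in the frame of red_tote between -0.125 and 0.125 m and z of bracket_b_mid in the frame of red_tote between 0 and 0.085 m and x of bracket_e_mid in the frame of red_tote between -0.09 and 0.09 m and y of bracket_e_mid in the frame of red_tote between -0.125 and 0.125 m and z of bracket_e_mid in the frame of red_tote between 0 and 0.085 m and angle between each of green_tote, red_tote's own z axis and vertical below 0.1 rad and height (world z) of each of green_tote, red_tote below 0.015 m); the robot touches nothing.
It fails at once if a bystander on the bench is disturbed (moved more than 30 mm) (distance of any of dowel_offcut, glue, mug, hammer, wrench, screw_jar from where it was at the start of the episode above 0.03 m).
It fails at once if a bracket is dropped or thrown (faster than 1.3 m/s) (linear speed of any of bracket_a, bracket_b, bracket_c, bracket_d, bracket_e above 1.3 m/s).
Of bracket_a, bracket_b, bracket_c, bracket_d, bracket_e only 4 to 5 are there at a start; the rules pass over those that are not, and their reading is None.
At some moment in a run one of green_tote, red_tote may be knocked a few centimetres aside while the robot is not near it.
It also fails if it takes over 210 s, if anything falls off the work surface, if the arm or the gripper's body presses on something with over 40 N, if the wrist force passes 120 N, or if a joint passes its speed limit or range.

## Working session

There is one attempt and no reset: what is moved stays moved. The work goes in short steps, Python scripts to look and compute and a tool call to move; the robot and the scene stay as the last step left them, time stands still between calls to the robot, and variables do not carry over. Pictures are saved under pics/ and viewed, at most 14 in all, crops included, and the job is handed in when it is done.

Besides the shell and the picture viewer there is one more tool, called after "Emit:" by a JSON object that holds its "api" and its "payload". carry_out: Moves the arm, as the interface text tells. Its arguments: {"type":"object","properties":{"deltas":{"type":"array","items":{"type":"number"}},"force":{"type":"number"}},"required":["deltas"]}

```bash
ls; mkdir -p pics; python3 - <<'E'
from cell import env
import cv2, numpy as np
s=env.sense(); print({k:np.round(v,3) for k,v in s.items()})
for n in ("scene","side"):
    im=env.snapshot(n); cv2.imwrite(f"pics/{n}0.png",im[:,:,::-1])
    c=env.camera_model(n); print(n,{k:np.round(v,3) for k,v in c.items()})
print(env.camera_model("wrist"))
E
```

```text
pics
{'t': np.float64(0.0), 'joint_pos': array([ 1.232,  0.6  , -0.003,  1.6  ,  0.002,  0.943, -0.08 ]), 'joint_velocities': array([ 0.003,  0.   ,  0.001,  0.001, -0.001,  0.   ,  0.   ]), 'joint_torque': array([-0.0000e+00, -7.6505e+01,  1.4980e+00, -2.5235e+01, -5.2000e-02,
        1.7000e-02,  0.0000e+00]), 'tool_pos': array([ 0.187, -0.7  ,  0.243]), 'tool_rot': array([-3.113e+00, -4.100e-01,  1.000e-03]), 'force': array([-0.666,  0.037, -0.436]), 'ft_torque': array([0.013, 0.039, 0.027]), 'grasp_force': np.float64(0.0), 'opening': np.float64(1.001)}
scene {'fx': np.float64(379.46), 'fy': np.float64(379.46), 'cx': np.float64(278.714), 'cy': np.float64(212.132), 'world_to_cam': array([[-0.042,  0.999,  0.02 ,  0.062],
       [-0.553, -0.04 ,  0.832,  0.216],
       [ 0.832,  0.024,  0.554, -1.712],
       [ 0.   ,  0.   ,  0.   ,  1.   ]])}
side {'fx': np.float64(422.044), 'fy': np.float64(422.044), 'cx': np.float64(279.872), 'cy': np.float64(207.683), 'world_to_cam': array([[-0.999, -0.035,  0.003,  0.498],
       [ 0.024, -0.636,  0.771, -0.098],
       [-0.025,  0.771,  0.637, -1.224],
       [ 0.   ,  0.   ,  0.   ,  1.   ]])}
{'fx': 355.2803494053413, 'fy': 355.2803494053413, 'cx': 285.69649587461777, 'cy': 204.2359616132132, 'T_tool_cam': array([[-5.73442139e-04,  9.70456095e-01,  2.41277098e-01,
         6.61576937e-02],
       [ 9.99999765e-01,  4.65781916e-04,  5.03243389e-04,
         9.14071890e-04],
       [ 3.75993105e-04,  2.41277330e-01, -9.70456134e-01,
        -1.40839894e-01],
       [ 0.00000000e+00,  0.00000000e+00,  0.00000000e+00,
         1.00000000e+00]])}
```

View pics/scene0.png

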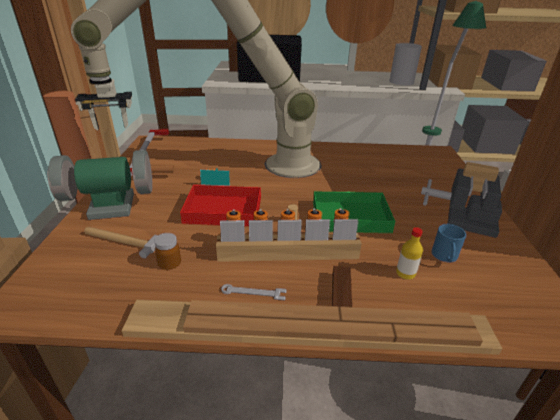

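View pics/side0.png

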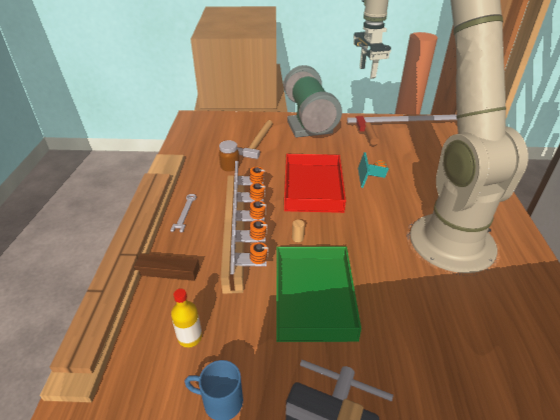

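The scene view shows the rack at (288,245) with five white plates and orange wheels along (232–342, 215). The red tote is at (222,205), green at (352,210), and the turquoise decoy at (215,177). The side view shows both totes unobstructed: red at (315,183), green at (316,292), with the dowel at (298,230) between them.

```bash
cat > h.py <<'E'
from cell import env
import cv2, numpy as np
from scipy.spatial.transform import Rotation as R
def cam(n):
    c=env.camera_model(n)
    if n=="wrist":
        s=env.sense(); T=np.eye(4); T[:3,:3]=R.from_rotvec(s["tool_rot"]).as_matrix(); T[:3,3]=s["tool_pos"]
        W=T@c["T_tool_cam"]
    else: W=np.linalg.inv(c["world_to_cam"])
    return c,W
def ray(cw,uv):
    c,W=cw; d=np.array([(uv[0]-c["cx"])/c["fx"],-(uv[1]-c["cy"])/c["fy"],-1.])
    return W[:3,3],W[:3,:3]@d
def onz(cw,uv,z):
    o,d=ray(cw,uv); return o+d*(z-o[2])/d[2]
def proj(cw,p):
    c,W=cw; q=np.linalg.inv(W)@np.append(p,1); return c["cx"]-c["fx"]*q[0]/q[2], c["cy"]+c["fy"]*q[1]/q[2]
def tri(a,ua,b,ub):
    o1,d1=ray(a,ua);o2,d2=ray(b,ub)
    t=np.linalg.lstsq(np.c_[d1,-d2],o2-o1,rcond=None)[0]; p,q=o1+t[0]*d1,o2+t[1]*d2
    return (p+q)/2,np.linalg.norm(p-q)
def hsv(im): return cv2.cvtColor(im,cv2.COLOR_RGB2HSV)
def blobs(m,amin=20):
    n,l,st,ce=cv2.connectedComponentsWithStats(m.astype(np.uint8))
    return [(st[i],ce[i],l==i) for i in range(1,n) if st[i,4]>=amin]
def tool(p,yaw=None):
    "world point -> shift in tool axes, mm"
    s=env.sense(); return np.round(R.from_rotvec(s["tool_rot"]).inv().apply(np.array(p)-s["tool_pos"])*1000,1)
def totes(im=None):
    "side view: far rim corners at z=.05, near bottom corners at z=0 -> centre, yaw"
    cw=cam("side"); im=env.snapshot("side") if im is None else im; H=hsv(im); out={}
    for n,lo,hi in (("red",(0,8),(172,180)),("green",(52,75),(52,75))):
        h=H[...,0]; m=(((h>=lo[0])&(h<=lo[1]))|((h>=hi[0])&(h<=hi[1])))&(H[...,1]>170)&(H[...,2]>50)
        m[:140]=0; m[:, :262]=0; m[345:]=0; m[:,400:]=0
        m=cv2.morphologyEx(m.astype(np.uint8),cv2.MORPH_OPEN,np.ones((3,3)))
        b=max(blobs(m),key=lambda b:b[0][4]); pts=cv2.findContours(b[2].astype(np.uint8),0,1)[0][0][:,0].astype(float)
        f=lambda a,c:pts[np.argmax(a*pts[:,0]+c*pts[:,1])]
        TL,TR,BL,BR=f(-1,-1),f(1,-1),f(-1,1),f(1,1)
        P=[onz(cw,TL,.05),onz(cw,TR,.05),onz(cw,BL,0),onz(cw,BR,0)]
        out[n]=(np.mean(P,0)[:2],P,(TL,TR,BL,BR))
    return out
E
python3 - <<'E'
from h import *
np.set_printoptions(precision=4,suppress=True)
for n,(c,P,px) in totes().items():
    print(n,c,[p[:2] for p in P]); print("px",px)
    print(" widths",[np.linalg.norm(P[a]-P[b]) for a,b in ((0,1),(2,3),(0,2),(1,3))])
sc,sd=cam("scene"),cam("side"); ims=env.snapshot("scene"); imd=env.snapshot("side")
B=[]
for im,(y0,y1,x0,x1) in ((ims,(200,225,215,360)),(imd,(160,270,240,275))):
    H=hsv(im); m=(H[...,0]>5)&(H[...,0]<16)&(H[...,1]>200)&(H[...,2]>150); z=np.zeros_like(m); z[y0:y1,x0:x1]=m[y0:y1,x0:x1]
    B.append([(b[0].tolist(),np.round(b[1],1)) for b in blobs(z,8)])
for b in B: print(len(b)); [print(x) for x in b]
# plates in scene
H=hsv(ims); m=(H[...,1]<40)&(H[...,2]>150); z=np.zeros_like(m); z[210:250,210:365]=m[210:250,210:365]
for b in blobs(z,50):
    x,y,w,h,a=b[0]; print("plate",b[0],onz(sc,(x-.5,y),.125),onz(sc,(x+w-.5,y),.125))
E
```

```text
red [ 0.3939 -0.2499] [array([ 0.4862, -0.38  ]), array([ 0.2992, -0.3741]), array([ 0.4895, -0.1241]), array([ 0.301 , -0.1214])]
px (array([287., 153.]), array([340., 155.]), array([284., 210.]), array([344., 212.]))
 widths [np.float64(0.18706511667041986), np.float64(0.18848769227724535), np.float64(0.2607292978137413), np.float64(0.25757313120198827)]
green [0.3967 0.2069] [array([0.4049, 0.2256]), array([0.3926, 0.222 ]), array([0.4011, 0.1903]), array([0.3882, 0.1898])]
px (array([315., 287.]), array([320., 286.]), array([315., 289.]), array([320., 289.]))
 widths [np.float64(0.012806375404724043), np.float64(0.012881431440023409), np.float64(0.06130164406904372), np.float64(0.05960939117936011)]
5
([226, 210, 15, 10, 57], array([234.4, 214.6]))
([254, 210, 13, 9, 48], array([261., 215.]))
([282, 211, 13, 8, 40], array([288.6, 215. ]))
([308, 211, 13, 8, 39], array([315.4, 214.6]))
([335, 210, 13, 8, 35], array([343. , 214.2]))
5
([250, 167, 14, 35, 289], array([255.9, 185.2]))
([250, 203, 15, 16, 145], array([256.5, 211.6]))
([250, 221, 16, 19, 170], array([256.7, 231.7]))
([260, 221, 6, 3, 9], array([262.7, 222. ]))
([250, 243, 17, 21, 190], array([257.4, 253.9]))
```

```bash
python3 - <<'E'
from h import *
np.set_printoptions(precision=4,suppress=True)
im=env.snapshot("side"); H=hsv(im)
for p in ((285,260),(316,290),(330,300),(350,320),(300,330),(282,300)): print(p,H[p[1],p[0]])
ims=env.snapshot("scene"); H=hsv(ims)
for p in ((232,232),(260,232),(288,232),(342,230),(232,250)): print("plate",p,H[p[1],p[0]])
cv2.imwrite("pics/c1.png",cv2.resize(np.hstack([ims[190:270,205:375][:,:,::-1],im[150:230,230:360][:,:,::-1]]),None,fx=2.6,fy=2.6,interpolation=cv2.INTER_NEAREST))
E
```

```text
(285, 260) [ 62 147 130]
(316, 290) [ 65 173 130]
(330, 300) [ 63 159  85]
(350, 320) [ 63 158  84]
(300, 330) [ 64 159  88]
(282, 300) [ 59 132  87]
plate (232, 232) [  0   6 121]
plate (260, 232) [176  14 126]
plate (288, 232) [175  13 121]
plate (342, 230) [  0  12 123]
plate (232, 250) [ 16 121 126]
```

View pics/c1.png

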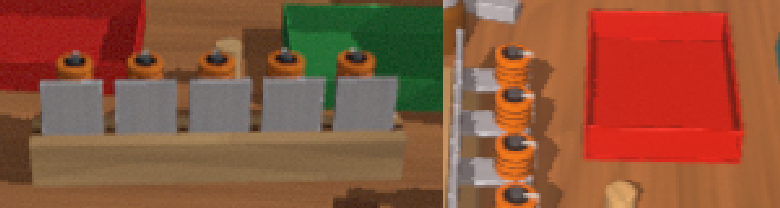

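The crop shows five plates with their tops at row ≈221 in the scene view. The wheel tops are black with the white marks pointing towards the robot, and the red tote rim is clear.

```bash
sed -i 's/(H\[...,1\]>170)&(H\[...,2\]>50)/(H[...,1]>(110 if n=="green" else 170))\&(H[...,2]>50)/' h.py; python3 - <<'E'
from h import *
np.set_printoptions(precision=4,suppress=True)
for n,(c,P,px) in totes().items():
    print(n,c,[p[:2] for p in P])
    print(" widths",[np.linalg.norm(P[a]-P[b]) for a,b in ((0,1),(2,3),(0,2),(1,3))], "yaw",[np.arctan2(-(P[a]-P[b])[0],(P[a]-P[b])[1]) for a,b in ((2,0),(3,1))])
sc=cam("scene"); ims=env.snapshot("scene")
H=hsv(ims); m=(H[...,1]<45)&(H[...,2]>95); z=np.zeros_like(m); z[217:250,210:365]=m[217:250,210:365]
C=[]
for b in sorted(blobs(z,200),key=lambda b:b[1][0]):
    cols=np.where(b[2].sum(0)>12)[0]; tops=[np.where(b[2][:,c])[0][0] for c in cols[2:-2]]
    v=np.median(tops); u0,u1=cols[0]-.5,cols[-1]+.5
    a,e=onz(sc,(u0,v-.5),.125),onz(sc,(u1,v-.5),.125); C.append((a+e)/2); print("plate",b[0],v,a[:2],e[:2],"w",e[1]-a[1])
C=np.array(C); k=np.arange(len(C))-2
fx,fy=np.polyfit(k,C[:,0],1),np.polyfit(k,C[:,1],1); print("fit",fx,fy,"pitch",np.hypot(fx[0],fy[0]),"yaw",np.arctan2(-fx[0],fy[0]))
E
```

```text
red [ 0.3956 -0.2502] [array([ 0.4897, -0.3798]), array([ 0.3022, -0.3805]), array([ 0.4893, -0.1192]), array([ 0.301 , -0.1214])]
 widths [np.float64(0.18747446636126092), np.float64(0.18834916624748438), np.float64(0.26539196035564644), np.float64(0.26388299023417283)] yaw [np.float64(0.0014732903823930015), np.float64(0.00481219938438008)]
green [0.4043 0.2146] [array([0.5002, 0.0915]), array([0.3175, 0.0847]), array([0.4929, 0.3459]), array([0.3066, 0.3365])]
 widths [np.float64(0.18278208045564606), np.float64(0.18653536150652722), np.float64(0.25937467758140953), np.float64(0.25697968003909116)] yaw [np.float64(0.02889296840133814), np.float64(0.043639207535074075)]
plate [220 221  25  21 471] 221.0 [ 0.6385 -0.2094] [ 0.6337 -0.1421] w 0.06733414181854921
plate [249 220  24  21 468] 221.0 [ 0.6327 -0.1274] [ 0.6279 -0.0597] w 0.06768157518491313
plate [278 219  23  22 455] 220.0 [ 0.6215 -0.0423] [0.6166 0.026 ] w 0.06830575549027017
plate [305 219  25  21 469] 220.0 [0.6155 0.0409] [0.6106 0.1096] w 0.0686614311115725
plate [333 219  25  21 470] 220.0 [0.6096 0.1245] [0.6047 0.1936] w 0.06901989204751229
fit [-0.0075  0.6211] [ 0.0838 -0.0086] pitch 0.08418567147748526 yaw 0.08954179908030648
```

```bash
cat >> h.py <<'E'
def Rdown(yaw,tilt=0):
    "tool z down, tool y at world heading yaw; tilt: tool top leans to -y of the tool (towards robot when yaw~0)"
    y=np.array([np.cos(yaw),np.sin(yaw),0]); z=np.array([0,0,-1.]); x=np.cross(y,z)
    return R.from_matrix(np.c_[x,y,z])*R.from_rotvec([-tilt,0,0])
def go(p,yaw,tilt=0,s=None):
    s=s or env.sense(); R0=R.from_rotvec(s["tool_rot"])
    d=R0.inv().apply(np.array(p)-s["tool_pos"])*1000; r=(R0.inv()*Rdown(yaw,tilt)).as_rotvec()
    print("go",np.round(p,4),"shift",np.round(d,1),"|",round(float(np.linalg.norm(d))),"rot",np.round(r,3))
E
python3 - <<'E'
from h import *
sc=cam("scene")
for uv in ((110,212),(90,215),(132,214),(140,160)): print(uv,onz(sc,uv,0))
go((.50,-.15,.40),.09); go((.188,-.70,.40),-1.309)
E
```

```text
(110, 212) [ 0.43725082 -0.65108512  0.        ]
(90, 215) [ 0.46097626 -0.71296863  0.        ]
(132, 214) [ 0.44419565 -0.56861683  0.        ]
(140, 160) [ 0.01478066 -0.68996924  0.        ]
go [ 0.5  -0.15  0.4 ] shift [ 444.1 -450.7 -156.4] | 652 rot [-0.    -0.    -1.399]
go [ 0.188 -0.7    0.4  ] shift [   0.4   -0.2 -156.5] | 156 rot [-0.  0.  0.]
```

Emit:
{"api": "carry_out", "payload": {"deltas": [0,0,-155,0,0,0,0,0,0,-155,0,0,0,0,0,0,-155,0,0,0,0,0,0,-155,0,0,0,0,0,0,-155,0,0,0,0]}}

```text
t: 0.87
tool_pos: [0.1882, -0.7023, 0.4067]
tool_rot: [3.104, 0.408, 0.003]
force: [-0.1, 0.8, 1.0]
opening: 1.002
grasp_force: 0.0
```

Emit:
{"api": "carry_out", "payload": {"deltas": [28,-28,0,0,0,0,0,56,-56,0,0,0,0,0,84,-84,0,0,0,0,0,112,-112,0,0,0,0,0,140,-140,0,0,0,0,0]}}

```text
t: 1.28
tool_pos: [0.2871, -0.527, 0.3984]
tool_rot: [-3.115, -0.41, 0.0]
force: [0.4, -0.1, -0.4]
opening: 0.995
grasp_force: 0.0
```

Emit:
{"api": "carry_out", "payload": {"deltas": [28,-28,0,0,0,0,0,56,-56,0,0,0,0,0,84,-84,0,0,0,0,0,112,-112,0,0,0,0,0,140,-140,0,0,0,0,0]}}

```text
t: 1.7
tool_pos: [0.386, -0.3555, 0.3987]
tool_rot: [3.114, 0.41, 0.0]
force: [0.2, -0.1, -0.7]
opening: 1.002
grasp_force: 0.0
```

Emit:
{"api": "carry_out", "payload": {"deltas": [28,-28,0,0,0,-0.12,0,56,-56,0,0,0,-0.24,0,84,-84,0,0,0,-0.36,0,112,-112,0,0,0,-0.48,0,140,-140,0,0,0,-0.6,0]}}

```text
t: 2.12
tool_pos: [0.4851, -0.184, 0.3988]
tool_rot: [2.85, 1.32, 0.001]
force: [1.4, -0.2, 0.3]
opening: 1.0
grasp_force: 0.0
```

Emit:
{"api": "carry_out", "payload": {"deltas": [0,0,0,0,0,-0.12,0,0,0,0,0,0,-0.24,0,0,0,0,0,0,-0.36,0,0,0,0,0,0,-0.48,0,0,0,0,0,0,-0.6,0]}}

```text
t: 2.53
tool_pos: [0.4845, -0.1857, 0.3984]
tool_rot: [-2.332, -2.104, 0.0]
force: [-0.1, -0.5, -0.6]
opening: 0.998
grasp_force: 0.0
```

```bash
python3 - <<'E'
from h import *
go((.57,.03,.40),.09)
E
```

```text
go [0.57 0.03 0.4 ] shift [223.3  62.9  -1.6] | 232 rot [-0.     0.    -0.193]
```

Emit:
{"api": "carry_out", "payload": {"deltas": [37,10,0,0,0,-0.1,0,74,20,0,0,0,-0.19,0,111,30,0,0,0,-0.19,0,148,40,0,0,0,-0.19,0,185,50,0,0,0,-0.19,0]}}

```text
t: 2.95
tool_pos: [0.5547, -0.006, 0.3986]
tool_rot: [2.13, 2.309, 0.0]
force: [-0.7, -0.5, 0.7]
opening: 1.004
grasp_force: 0.0
```

Emit:
{"api": "carry_out", "payload": {"deltas": [0,0,0,0,0,0,0.35,0,0,0,0,0,0,0.35,0,0,0,0,0,0,0.35,0,0,0,0,0,0,0.35,0,0,0,0,0,0,0.35]}}

```text
t: 3.37
tool_pos: [0.5541, -0.0091, 0.3985]
tool_rot: [2.132, 2.307, -0.001]
force: [0.2, 0.1, 0.5]
opening: 0.692
grasp_force: 0.0
```

```bash
python3 - <<'E'
from h import *
s=env.sense(); print(np.round(s["tool_pos"],4),np.round(s["joint_pos"],3),s["opening"])
im=env.snapshot("wrist"); cv2.imwrite("pics/w1.png",im[:,:,::-1])
E
```

```text
[ 0.5541 -0.0091  0.3985] [ 0.331  0.285 -0.545  1.768  0.162  1.133 -0.186] 0.691849269487527
```

View pics/w1.png

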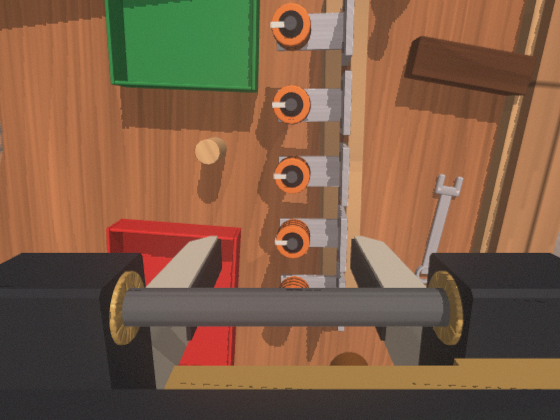

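The wrist view shows wheels at (291,24), (291,104), (292,176) and (293,240), with a fifth half hidden at (293,285). All the white marks point left, towards the robot. The plate top edges run along column ≈345.

```bash
cat >> h.py <<'E'
def wheels(im=None,cw=None,z=.116):
    "wrist view from above: orange ring (filled) -> centre; white mark angle"
    cw=cw or cam("wrist"); im=env.snapshot("wrist") if im is None else im; H=hsv(im); out=[]
    m=(H[...,0]>4)&(H[...,0]<15)&(H[...,1]>190)&(H[...,2]>140)
    for b in blobs(cv2.morphologyEx(m.astype(np.uint8),cv2.MORPH_CLOSE,np.ones((3,3))),120):
        cn=cv2.findContours(b[2].astype(np.uint8),0,1)[0][0]; hull=cv2.convexHull(cn)
        f=np.zeros(m.shape,np.uint8); cv2.fillPoly(f,[hull],1)
        blk=(f>0)&(H[...,2]<75)
        wh=(f>0)&(H[...,1]<90)&(H[...,2]>130)
        if blk.sum()<20: continue
        def cen(q): v,u=np.where(q); return u.mean(),v.mean()
        cb=max(blobs(blk,1),key=lambda b:b[0][4]); P=onz(cw,cb[1],z)
        a=None
        if wh.sum()>3: q=onz(cw,cen(wh),z)-P; a=np.arctan2(q[1],q[0])
        out.append((P,a,np.round(cb[1]),cb[0][4],int(wh.sum())))
    return sorted(out,key=lambda o:o[0][1])
E
python3 - <<'E'
from h import *
np.set_printoptions(precision=4,suppress=True)
im=cv2.imread("pics/w1.png")[:,:,::-1].copy(); cw=cam("wrist")
for o in wheels(im,cw): print(o)
H=hsv(im); m=(H[...,1]<50)&(H[...,2]>120)
# plates: right edge of grey in rows of each plate
for r0 in (24,104,176,235):
    for r in (r0-12,r0,r0+12):
        r=max(r,2)
        c=[c for c in range(325,365) if m[r,c]]; print(r,c[0] if c else 0,c[-1] if c else 0, onz(cw,(c[-1],r),.125)[:2] if c else "")
E
```

```text
12 347 353 [0.6114 0.1685]
24 325 352 [0.6118 0.1569]
36 325 352 [0.6133 0.1451]
92 325 350 [0.6181 0.0878]
104 325 350 [0.6197 0.075 ]
116 325 350 [0.6213 0.062 ]
164 325 348 [0.6256 0.0077]
176 325 348 [ 0.6273 -0.0063]
188 342 347 [ 0.6278 -0.0208]
223 325 346 [ 0.6318 -0.064 ]
235 325 346 [ 0.6336 -0.0793]
247 340 345 [ 0.6342 -0.0949]
```

```bash
python3 - <<'E'
from h import *
im=cv2.imread("pics/w1.png")[:,:,::-1].copy(); H=hsv(im)
for u in range(268,318,3): print(u,H[104,u],H[90,u])
E
```

```text
268 [ 12 142 120] [ 11 146 119]
271 [ 12 142 126] [ 11 136 126]
274 [ 14  37 222] [ 12 147 125]
277 [ 16  34 222] [ 11 104 130]
280 [ 16  33 222] [ 11 180 229]
283 [ 14  31 222] [ 11 183 229]
286 [  3  30 101] [ 11 184 230]
289 [ 9 36 99] [ 11 181 231]
292 [ 5 33 99] [ 11 182 230]
295 [  5  33 102] [ 11 182 230]
298 [ 9 74 69] [ 11 182 231]
301 [ 7 61 71] [ 11 184 232]
304 [ 10 180 225] [  9 141 204]
307 [ 11 182 229] [  4  21 185]
310 [  8 129 142] [  4  24 183]
313 [  4  23 180] [  4  23 186]
316 [  6  21 179] [  6  22 184]
```

```bash
sed -i 's/(H\[...,1\]>190)&(H\[...,2\]>140)/(H[...,1]>150)\&(H[...,2]>170)/; s/H\[...,2\]<75)/H[...,2]<115)/; s/(H\[...,1\]<90)&(H\[...,2\]>130)/(H[...,1]<60)\&(H[...,2]>200)/' h.py
python3 - <<'E'
from h import *
np.set_printoptions(precision=4,suppress=True)
im=cv2.imread("pics/w1.png")[:,:,::-1].copy(); cw=cam("wrist")
for o in wheels(im,cw): print(o)
E
```

```text
(array([ 0.5697, -0.0972,  0.116 ]), np.float64(-3.073909293352658), array([293., 242.]), np.int32(304), 33)
(array([ 0.562 , -0.0128,  0.116 ]), np.float64(-3.0147801626218595), array([292., 176.]), np.int32(350), 42)
(array([0.5545, 0.0702, 0.116 ]), np.float64(-3.02774795766165), array([292., 104.]), np.int32(400), 44)
(array([0.5469, 0.1541, 0.116 ]), np.float64(-3.0380557502074557), array([291.,  24.]), np.int32(480), 62)
```

```bash
python3 - <<'E'
from h import *
go((.562,-.013,.20),.09);go((.562,-.013,.109),.09)
E
```

```text
go [ 0.562 -0.013  0.2  ] shift [ -4.6   7.5 198.6] | 199 rot [-0.     0.001 -0.011]
go [ 0.562 -0.013  0.109] shift [ -4.5   7.5 289.6] | 290 rot [-0.     0.001 -0.011]
```

Emit:
{"api": "carry_out", "payload": {"deltas": [-4.5,7.5,38,0,0,-0.01,0.35,-4.5,7.5,76,0,0,-0.01,0.35,-4.5,7.5,114,0,0,-0.01,0.35,-4.5,7.5,150,0,0,-0.01,0.35,-4.5,7.5,180,0,0,-0.01,0.35], "force": 12}}

```text
t: 3.83
tool_pos: [0.5614, -0.0126, 0.2165]
tool_rot: [-2.12, -2.318, 0.001]
force: [0.5, -0.4, -0.4]
opening: 0.651
grasp_force: 0.0
```

Emit:
{"api": "carry_out", "payload": {"deltas": [0,0,25,0,0,0,0.35,0,0,50,0,0,0,0.35,0,0,70,0,0,0,0.35,0,0,80,0,0,0,0.35,0,0,80,0,0,0,0.35]}}

```text
t: 4.25
tool_pos: [0.5613, -0.0121, 0.1368]
tool_rot: [-2.118, -2.318, 0.004]
force: [-0.0, -0.4, -0.1]
opening: 0.653
grasp_force: 0.0
```

```bash
python3 - <<'E'
from h import *
go((.562,-.013,.109),.09); cv2.imwrite("pics/w2.png",env.snapshot("wrist")[:,:,::-1])
E
```

```text
go [ 0.562 -0.013  0.109] shift [-1.   0.7 27.8] | 28 rot [-0.003 -0.     0.   ]
```

View pics/w2.png

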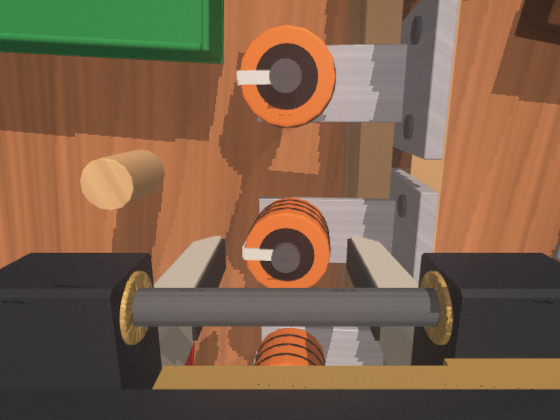

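The centre wheel at (287,255) sits midway between the fingers and the plate edges are clear, so I descend and close.

Emit:
{"api": "carry_out", "payload": {"deltas": [-1,0,14,0,0,0,0.35,-1,0,28,0,0,0,0.35,-1,0,28,0,0,0,0.7,-1,0,28,0,0,0,0.7,-1,0,28,0,0,0,0.7], "force": 12}}

```text
t: 4.72
tool_pos: [0.5629, -0.0124, 0.112]
tool_rot: [2.118, 2.319, 0.001]
force: [-2.4, -0.2, 4.4]
opening: 0.484
grasp_force: 10.3
```

Emit:
{"api": "carry_out", "payload": {"deltas": [0,0,0,0,0,0,0.7,0,0,0,0,0,0,0.7,0,0,0,0,0,-0.05,0.7,0,0,0,0,0,-0.1,0.7,0,0,0,0,0,-0.2,0.7]}}

```text
t: 5.13
tool_pos: [0.5625, -0.0124, 0.1117]
tool_rot: [1.873, 2.521, -0.0]
force: [-3.1, -1.5, 6.3]
opening: 0.481
grasp_force: 12.1
```

Emit:
{"api": "carry_out", "payload": {"deltas": [0,0,0,0,0,-0.1,0.7,0,0,0,0,0,-0.2,0.7,0,0,0,0,0,-0.3,0.7,0,0,0,0,0,-0.4,0.7,0,0,0,0,0,-0.5,0.7]}}

```text
t: 5.55
tool_pos: [0.5622, -0.0126, 0.1115]
tool_rot: [1.187, 2.908, -0.001]
force: [-3.1, -1.1, 6.5]
opening: 0.477
grasp_force: 11.9
```

```bash
python3 - <<'E'
from h import *
s=env.sense(); print({k:np.round(v,3) for k,v in s.items() if k in("joint_pos","force","ft_torque","grasp_force","opening","tool_pos")})
E
```

```text
{'joint_pos': array([ 0.315,  0.653, -0.581,  2.058,  0.624,  0.608,  0.096]), 'tool_pos': array([ 0.562, -0.013,  0.111]), 'force': array([-3.076, -1.065,  6.503]), 'ft_torque': array([-0.258,  0.569, -0.032]), 'grasp_force': np.float64(11.863), 'opening': np.float64(0.477)}
```

Emit:
{"api": "carry_out", "payload": {"deltas": [0,0,0,0,0,-0.12,0.7,0,0,0,0,0,-0.24,0.7,0,0,0,0,0,-0.36,0.7,0,0,0,0,0,-0.48,0.7,0,0,0,0,0,-0.6,0.7]}}

```text
t: 5.97
tool_pos: [0.5623, -0.013, 0.1113]
tool_rot: [0.274, 3.129, -0.002]
force: [-1.8, -0.6, 3.5]
opening: 0.476
grasp_force: 12.0
```

Emit:
{"api": "carry_out", "payload": {"deltas": [0,0,0,0,0,-0.1,0.7,0,0,0,0,0,-0.2,0.7,0,0,0,0,0,-0.27,0.7,0,0,0,0,0,-0.27,0.35,0,0,0,0,0,-0.27,0.35]}}

```text
t: 6.38
tool_pos: [0.5626, -0.0125, 0.1109]
tool_rot: [-0.137, 3.138, 0.0]
force: [-0.1, -0.9, 1.2]
opening: 0.564
grasp_force: 0.0
```

Emit:
{"api": "carry_out", "payload": {"deltas": [0,0,0,0,0,0,0.35,0,0,-20,0,0,0,0.35,0,0,-45,0,0,0,0.35,0,0,-70,0,0,0,0.35,0,0,-90,0,0,0,0.35]}}

```text
t: 6.8
tool_pos: [0.5625, -0.0118, 0.2023]
tool_rot: [-0.139, 3.138, 0.0]
force: [1.1, 0.5, 0.3]
opening: 0.65
grasp_force: 0.0
```

```bash
python3 - <<'E'
from h import *
np.set_printoptions(precision=4,suppress=True)
s=env.sense(); print(s["joint_pos"])
im=env.snapshot("wrist");cv2.imwrite("pics/w3.png",im[:,:,::-1])
for o in wheels(im): print(o)
go((.554,.072,.2),.09-1.57)
E
```

```text
[ 0.5405  0.6142 -0.9281  1.9784  0.6451  0.8742  0.9216]
(array([ 0.5785, -0.1815,  0.116 ]), np.float64(-3.071742413957138), array([ 33., 216.]), np.int32(1198), 82)
(array([ 0.571 , -0.0981,  0.116 ]), np.float64(-3.1146707047461613), array([158., 216.]), np.int32(1129), 100)
(array([ 0.5619, -0.0124,  0.116 ]), np.float64(-1.4566675896125216), array([286., 214.]), np.int32(840), 113)
(array([0.5559, 0.0689, 0.116 ]), np.float64(-3.0832534008501917), array([407., 216.]), np.int32(853), 189)
(array([0.5482, 0.1524, 0.116 ]), np.float64(-3.1181359923217853), array([531., 215.]), np.int32(882), 210)
go [0.554 0.072 0.2  ] shift [ 2.6 83.8  5.4] | 84 rot [0.008 0.001 3.14 ]
```

View pics/w3.png

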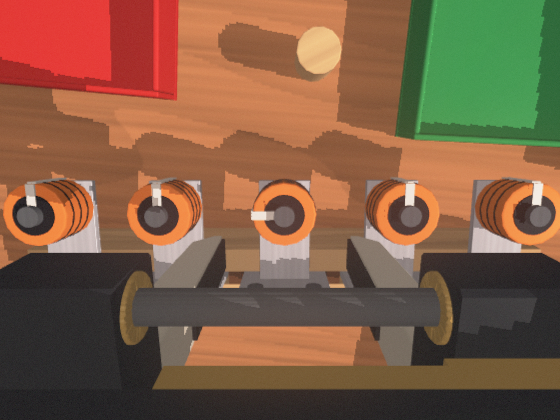

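Wheel 3 (the middle one) has its mark at (262,215), pointing sideways. It turned +1.6 rad, so it is sound; the others are still at the start. Next is the wheel at y≈0.072, twisting back.

```bash
python3 - <<'E'
from h import *
go((.5543,.0723,.11),.09+1.57)
E
```

```text
go [0.5543 0.0723 0.11  ] shift [ 2.7 84.1 95.4] | 127 rot [-0.     0.005 -0.   ]
```

Emit:
{"api": "carry_out", "payload": {"deltas": [0,30,0,0,0,0,0.35,1,60,0,0,0,0,0.35,2.5,84,0,0,0,0,0.35,2.5,84,20,0,0,0,0.35,2.5,84,40,0,0,0,0.35]}}

```text
t: 7.27
tool_pos: [0.5528, 0.0735, 0.1613]
tool_rot: [-0.143, 3.135, 0.001]
force: [0.3, -0.0, 0.4]
opening: 0.647
grasp_force: 0.0
```

Emit:
{"api": "carry_out", "payload": {"deltas": [0,0,20,0,0,0,0.35,0,0,40,0,0,0,0.35,0,0,55,0,0,0,0.35,0,0,55,0,0,0,0.35,0,0,55,0,0,0,0.7]}}

```text
t: 7.68
tool_pos: [0.552, 0.0715, 0.1054]
tool_rot: [0.141, -3.137, 0.0]
force: [0.3, -0.6, 0.6]
opening: 0.614
grasp_force: 0.0
```

Emit:
{"api": "carry_out", "payload": {"deltas": [0,0,0,0,0,0,0.7,0,0,0,0,0,0,0.7,0,0,0,0,0,0,0.7,0,0,0,0,0,0.1,0.7,0,0,0,0,0,0.2,0.7]}}

```text
t: 8.1
tool_pos: [0.5528, 0.0717, 0.1066]
tool_rot: [0.18, 3.135, 0.003]
force: [-0.9, 3.4, 2.1]
opening: 0.468
grasp_force: 12.0
```

Emit:
{"api": "carry_out", "payload": {"deltas": [0,0,0,0,0,0.1,0.7,0,0,0,0,0,0.2,0.7,0,0,0,0,0,0.3,0.7,0,0,0,0,0,0.4,0.7,0,0,0,0,0,0.5,0.7]}}

```text
t: 8.52
tool_pos: [0.5535, 0.0727, 0.1068]
tool_rot: [0.948, 2.993, 0.006]
force: [2.3, 2.7, 1.5]
opening: 0.474
grasp_force: 12.0
```

```bash
python3 - <<'E'
from h import *
s=env.sense(); print({k:np.round(v,3) for k,v in s.items() if k in("joint_pos","force","ft_torque","grasp_force","opening","tool_pos")})
E
```

```text
{'joint_pos': array([ 0.183,  0.663, -0.612,  2.071,  0.669,  0.605,  0.06 ]), 'tool_pos': array([0.553, 0.073, 0.107]), 'force': array([2.259, 2.651, 1.455]), 'ft_torque': array([ 1.013, -0.464,  0.419]), 'grasp_force': np.float64(12.012), 'opening': np.float64(0.474)}
```

Emit:
{"api": "carry_out", "payload": {"deltas": [0,0,0,0,0,0.12,0.7,0,0,0,0,0,0.24,0.7,0,0,0,0,0,0.36,0.7,0,0,0,0,0,0.48,0.7,0,0,0,0,0,0.6,0.7]}}

```text
t: 8.93
tool_pos: [0.5546, 0.0732, 0.1071]
tool_rot: [1.79, 2.578, 0.01]
force: [3.3, 4.5, 2.8]
opening: 0.486
grasp_force: 12.0
```

Emit:
{"api": "carry_out", "payload": {"deltas": [0,0,0,0,0,0.1,0.7,0,0,0,0,0,0.2,0.7,0,0,0,0,0,0.27,0.7,0,0,0,0,0,0.27,0.35,0,0,0,0,0,0.27,0.35]}}

```text
t: 9.35
tool_pos: [0.5524, 0.0712, 0.1062]
tool_rot: [2.115, 2.322, 0.0]
force: [-0.9, -1.0, -1.5]
opening: 0.585
grasp_force: 0.0
```

Emit:
{"api": "carry_out", "payload": {"deltas": [0,0,0,0,0,0,0.35,0,0,-20,0,0,0,0.35,0,0,-45,0,0,0,0.35,0,0,-70,0,0,0,0.35,0,0,-95,0,0,0,0.35]}}

```text
t: 9.77
tool_pos: [0.5514, 0.0706, 0.2012]
tool_rot: [-2.115, -2.321, 0.003]
force: [0.2, 0.2, -0.8]
opening: 0.652
grasp_force: 0.0
```

```bash
python3 - <<'E'
from h import *
np.set_printoptions(precision=4,suppress=True)
s=env.sense(); print(s["joint_pos"])
for o in wheels(): print(o)
go((.5466,.157,.2),.09); go((.5466,.157,.109),.09)
E
```

```text
[ 0.1079  0.4902 -0.4758  2.0088  0.3326  0.7199 -0.4808]
(array([ 0.5521, -0.0186,  0.116 ]), None, array([276., 336.]), np.int32(38), 0)
(array([0.5545, 0.0716, 0.116 ]), np.float64(3.037967488802975), array([291., 217.]), np.int32(1150), 158)
(array([0.547 , 0.1548, 0.116 ]), np.float64(-3.028365504794375), array([292.,  84.]), np.int32(1514), 202)
go [0.5466 0.157  0.2   ] shift [86.   1.2  5.7] | 86 rot [ 0.004 -0.     0.002]
go [0.5466 0.157  0.109 ] shift [86.   0.9 96.7] | 129 rot [ 0.004 -0.     0.002]
```

Wheel 4 (y≈0.072) hardly moved (−0.2 rad) and showed a reaction torque, so it jams. On to the wheel at y≈0.156.

Emit:
{"api": "carry_out", "payload": {"deltas": [30,0,0,0,0,0,0.35,60,1,0,0,0,0,0.35,85.5,1,0,0,0,0,0.35,85.5,1,20,0,0,0,0.35,85.5,1,40,0,0,0,0.35]}}

```text
t: 10.23
tool_pos: [0.5455, 0.1582, 0.1609]
tool_rot: [2.113, 2.324, 0.003]
force: [0.3, -0.7, -0.5]
opening: 0.648
grasp_force: 0.0
```

Emit:
{"api": "carry_out", "payload": {"deltas": [0,0,20,0,0,0,0.35,0,0,40,0,0,0,0.35,0,0,53,0,0,0,0.35,0,0,53,0,0,0,0.35,0,0,53,0,0,0,0.7]}}

```text
t: 10.65
tool_pos: [0.5448, 0.156, 0.107]
tool_rot: [-2.116, -2.32, 0.003]
force: [-0.0, 0.3, -0.1]
opening: 0.61
grasp_force: 0.0
```

Emit:
{"api": "carry_out", "payload": {"deltas": [0,0,0,0,0,0,0.7,0,0,0,0,0,0,0.7,0,0,0,0,0,0,0.7,0,0,0,0,0,-0.1,0.7,0,0,0,0,0,-0.2,0.7]}}

```text
t: 11.07
tool_pos: [0.5471, 0.1565, 0.1086]
tool_rot: [1.869, 2.522, 0.004]
force: [4.4, -0.2, -4.3]
opening: 0.484
grasp_force: 11.6
```

Emit:
{"api": "carry_out", "payload": {"deltas": [0,0,0,0,0,-0.1,0.7,0,0,0,0,0,-0.2,0.7,0,0,0,0,0,-0.3,0.7,0,0,0,0,0,-0.4,0.7,0,0,0,0,0,-0.5,0.7]}}

```text
t: 11.48
tool_pos: [0.5468, 0.1564, 0.1087]
tool_rot: [1.187, 2.906, 0.002]
force: [4.4, 0.6, -2.0]
opening: 0.482
grasp_force: 11.7
```

```bash
python3 - <<'E'
from h import *
s=env.sense(); print({k:np.round(v,3) for k,v in s.items() if k in("joint_pos","force","ft_torque","grasp_force","opening","tool_pos")})
E
```

```text
{'joint_pos': array([ 0.011,  0.661, -0.577,  2.048,  0.628,  0.609, -0.204]), 'tool_pos': array([0.547, 0.156, 0.109]), 'force': array([ 4.429,  0.556, -1.993]), 'ft_torque': array([-0.099, -0.787, -0.023]), 'grasp_force': np.float64(11.681), 'opening': np.float64(0.482)}
```

Emit:
{"api": "carry_out", "payload": {"deltas": [0,0,0,0,0,-0.12,0.7,0,0,0,0,0,-0.24,0.7,0,0,0,0,0,-0.36,0.7,0,0,0,0,0,-0.48,0.7,0,0,0,0,0,-0.6,0.7]}}

```text
t: 11.9
tool_pos: [0.5464, 0.1561, 0.1087]
tool_rot: [0.273, 3.127, -0.0]
force: [2.0, -0.1, -1.0]
opening: 0.472
grasp_force: 11.9
```

Emit:
{"api": "carry_out", "payload": {"deltas": [0,0,0,0,0,-0.1,0.7,0,0,0,0,0,-0.2,0.7,0,0,0,0,0,-0.27,0.7,0,0,0,0,0,-0.27,0.35,0,0,0,0,0,-0.27,0.35]}}

```text
t: 12.32
tool_pos: [0.5456, 0.1561, 0.1081]
tool_rot: [-0.137, 3.138, -0.0]
force: [-0.2, 0.1, 0.5]
opening: 0.569
grasp_force: 0.0
```

Emit:
{"api": "carry_out", "payload": {"deltas": [0,0,0,0,0,0,0.35,0,0,-20,0,0,0,0.35,0,0,-45,0,0,0,0.35,0,0,-70,0,0,0,0.35,0,0,-95,0,0,0,0.35]}}

```text
t: 12.73
tool_pos: [0.545, 0.1566, 0.2037]
tool_rot: [0.14, -3.138, 0.0]
force: [0.3, -0.0, -0.5]
opening: 0.65
grasp_force: 0.0
```

```bash
python3 - <<'E'
from h import *
np.set_printoptions(precision=4,suppress=True)
s=env.sense(); print(s["joint_pos"])
for o in wheels(): print(o)
go((.57,-.0975,.2),.09+1.57)
E
```

```text
[ 0.2379  0.6177 -0.9277  1.9666  0.6426  0.8837  0.6266]
(array([ 0.5593, -0.0101,  0.116 ]), np.float64(-1.4545949630462884), array([ 37., 218.]), np.int32(1240), 97)
(array([0.5529, 0.0718, 0.116 ]), np.float64(3.0281952338051554), array([160., 219.]), np.int32(1076), 172)
(array([0.5439, 0.1559, 0.116 ]), np.float64(-1.5990463523504737), array([286., 217.]), np.int32(826), 117)
go [ 0.57   -0.0975  0.2   ] shift [  -0.6 -256.5    7.9] | 257 rot [0.001 0.005 0.   ]
```

Wheel 5 (y≈0.156) turned +1.45 rad, so it is sound. Now the wheel at y≈−0.097.

Emit:
{"api": "carry_out", "payload": {"deltas": [0,-40,0,0,0,0,0.35,0,-80,0,0,0,0,0.35,0,-120,0,0,0,0,0.35,0,-160,0,0,0,0,0.35,0,-200,0,0,0,0,0.35]}}

```text
t: 13.2
tool_pos: [0.5633, -0.0445, 0.2028]
tool_rot: [-0.14, 3.138, -0.001]
force: [1.1, -0.3, -0.3]
opening: 0.647
grasp_force: 0.0
```

Emit:
{"api": "carry_out", "payload": {"deltas": [0,-30,0,0,0,0,0.35,0,-56.5,0,0,0,0,0.35,0,-56.5,15,0,0,0,0.35,0,-56.5,30,0,0,0,0.35,0,-56.5,40,0,0,0,0.35]}}

```text
t: 13.62
tool_pos: [0.5679, -0.0986, 0.161]
tool_rot: [0.141, -3.137, -0.001]
force: [0.3, 0.2, -0.3]
opening: 0.649
grasp_force: 0.0
```

```bash
python3 - <<'E'
from h import *
np.set_printoptions(precision=4,suppress=True)
for o in wheels(): print(o)
go((.57,-.0975,.108),.09+1.57)
E
```

```text
(array([ 0.5716, -0.1914,  0.116 ]), None, array([118., 232.]), np.int32(243), 0)
(array([ 0.5728, -0.1731,  0.116 ]), None, array([152., 237.]), np.int32(539), 0)
(array([ 0.5675, -0.0994,  0.116 ]), np.float64(-3.07286055690891), array([286., 239.]), np.int32(1466), 21)
(array([ 0.5542, -0.0157,  0.116 ]), np.float64(-1.6547872684724922), array([440., 229.]), np.int32(815), 48)
go [ 0.57   -0.0975  0.108 ] shift [-3.   0.2 51.6] | 52 rot [ 0.001 -0.003  0.002]
```

Emit:
{"api": "carry_out", "payload": {"deltas": [-1,0,20,0,0,0,0.35,-1,0,40,0,0,0,0.35,-1,0,52,0,0,0,0.35,-1,0,52,0,0,0,0.35,-1,0,52,0,0,0,0.7]}}

```text
t: 14.08
tool_pos: [0.5694, -0.0977, 0.1104]
tool_rot: [0.145, -3.137, -0.001]
force: [0.1, -0.6, 0.4]
opening: 0.615
grasp_force: 0.0
```

Emit:
{"api": "carry_out", "payload": {"deltas": [0,0,0,0,0,0,0.7,0,0,0,0,0,0,0.7,0,0,0,0,0,0,0.7,0,0,0,0,0,0.1,0.7,0,0,0,0,0,0.2,0.7]}}

```text
t: 14.5
tool_pos: [0.5702, -0.0982, 0.1115]
tool_rot: [0.178, 3.135, 0.002]
force: [0.4, 1.5, 0.8]
opening: 0.473
grasp_force: 12.0
```

Emit:
{"api": "carry_out", "payload": {"deltas": [0,0,0,0,0,0.1,0.7,0,0,0,0,0,0.2,0.7,0,0,0,0,0,0.3,0.7,0,0,0,0,0,0.4,0.7,0,0,0,0,0,0.5,0.7]}}

```text
t: 14.92
tool_pos: [0.5706, -0.0983, 0.1117]
tool_rot: [0.948, 2.993, 0.002]
force: [1.8, 1.0, 2.1]
opening: 0.476
grasp_force: 12.0
```

Emit:
{"api": "carry_out", "payload": {"deltas": [0,0,0,0,0,0.12,0.7,0,0,0,0,0,0.24,0.7,0,0,0,0,0,0.36,0.7,0,0,0,0,0,0.48,0.7,0,0,0,0,0,0.6,0.7]}}

```text
t: 15.33
tool_pos: [0.571, -0.0985, 0.1119]
tool_rot: [1.791, 2.578, 0.004]
force: [0.1, 0.3, 2.1]
opening: 0.482
grasp_force: 12.0
```

Emit:
{"api": "carry_out", "payload": {"deltas": [0,0,0,0,0,0.1,0.7,0,0,0,0,0,0.2,0.7,0,0,0,0,0,0.27,0.7,0,0,0,0,0,0.27,0.35,0,0,0,0,0,0.27,0.35]}}

```text
t: 15.75
tool_pos: [0.5697, -0.099, 0.1111]
tool_rot: [2.115, 2.322, 0.0]
force: [-0.7, 0.3, -0.0]
opening: 0.578
grasp_force: 0.0
```

Emit:
{"api": "carry_out", "payload": {"deltas": [0,0,0,0,0,0,0.35,0,0,-20,0,0,0,0.35,0,0,-45,0,0,0,0.35,0,0,-70,0,0,0,0.35,0,0,-95,0,0,0,0.35]}}

```text
t: 16.17
tool_pos: [0.5691, -0.0991, 0.2063]
tool_rot: [-2.115, -2.321, 0.001]
force: [0.3, 0.0, -0.3]
opening: 0.652
grasp_force: 0.0
```

```bash
python3 - <<'E'
from h import *
np.set_printoptions(precision=4,suppress=True)
s=env.sense(); print(s["joint_pos"])
for o in wheels(): print(o)
go((.5777,-.182,.2),.09); go((.5777,-.182,.109),.09)
E
```

```text
[ 0.4327  0.5138 -0.5148  1.9557  0.357   0.7632 -0.1959]
(array([ 0.5711, -0.1901,  0.116 ]), None, array([277., 335.]), np.int32(72), 0)
(array([ 0.5801, -0.1505,  0.116 ]), None, array([295., 287.]), np.int32(9), 0)
(array([ 0.5698, -0.0977,  0.116 ]), np.float64(3.106742574806474), array([287., 214.]), np.int32(1106), 144)
(array([ 0.5614, -0.0135,  0.116 ]), np.float64(-1.4772789693261132), array([286.,  82.]), np.int32(1444), 112)
go [ 0.5777 -0.182   0.2   ] shift [-83.2  -1.3  11. ] | 84 rot [0.005 0.001 0.003]
go [ 0.5777 -0.182   0.109 ] shift [-83.1  -1.7 102. ] | 132 rot [0.005 0.001 0.003]
```

Wheel 2 (y≈−0.098) jams: its mark moved only −0.1 rad. Last is the wheel at y≈−0.182.

Emit:
{"api": "carry_out", "payload": {"deltas": [-30,0,0,0,0,0,0.35,-60,-1,0,0,0,0,0.35,-83,-1,0,0,0,0,0.35,-83,-1,20,0,0,0,0.35,-83,-1,45,0,0,0,0.35]}}

```text
t: 16.63
tool_pos: [0.5768, -0.1844, 0.1613]
tool_rot: [2.119, 2.315, 0.002]
force: [0.1, 0.5, -0.0]
opening: 0.649
grasp_force: 0.0
```

Emit:
{"api": "carry_out", "payload": {"deltas": [0,0,20,0,0,0,0.35,0,0,40,0,0,0,0.35,0,0,54,0,0,0,0.35,0,0,54,0,0,0,0.35,0,0,54,0,0,0,0.7]}}

```text
t: 17.05
tool_pos: [0.5757, -0.1816, 0.106]
tool_rot: [-2.116, -2.32, 0.001]
force: [-0.4, 0.1, 0.1]
opening: 0.615
grasp_force: 0.0
```

Emit:
{"api": "carry_out", "payload": {"deltas": [0,0,0,0,0,0,0.7,0,0,0,0,0,0,0.7,0,0,0,0,0,0,0.7,0,0,0,0,0,-0.1,0.7,0,0,0,0,0,-0.2,0.7]}}

```text
t: 17.47
tool_pos: [0.5778, -0.1817, 0.1079]
tool_rot: [1.868, 2.522, 0.003]
force: [3.3, -0.4, -2.2]
opening: 0.484
grasp_force: 11.7
```

Emit:
{"api": "carry_out", "payload": {"deltas": [0,0,0,0,0,-0.1,0.7,0,0,0,0,0,-0.2,0.7,0,0,0,0,0,-0.3,0.7,0,0,0,0,0,-0.4,0.7,0,0,0,0,0,-0.5,0.7]}}

```text
t: 17.88
tool_pos: [0.5775, -0.1819, 0.1078]
tool_rot: [1.186, 2.906, 0.001]
force: [2.1, 0.4, 0.1]
opening: 0.482
grasp_force: 11.8
```

Emit:
{"api": "carry_out", "payload": {"deltas": [0,0,0,0,0,-0.12,0.7,0,0,0,0,0,-0.24,0.7,0,0,0,0,0,-0.36,0.7,0,0,0,0,0,-0.48,0.7,0,0,0,0,0,-0.6,0.7]}}

```text
t: 18.3
tool_pos: [0.5771, -0.1822, 0.1078]
tool_rot: [0.273, 3.127, -0.001]
force: [2.1, 0.2, 0.3]
opening: 0.474
grasp_force: 11.9
```

Emit:
{"api": "carry_out", "payload": {"deltas": [0,0,0,0,0,-0.1,0.7,0,0,0,0,0,-0.2,0.7,0,0,0,0,0,-0.27,0.7,0,0,0,0,0,-0.27,0.35,0,0,0,0,0,-0.27,0.35]}}

```text
t: 18.72
tool_pos: [0.576, -0.1821, 0.107]
tool_rot: [0.137, -3.139, 0.001]
force: [0.7, 0.2, -0.4]
opening: 0.568
grasp_force: 0.0
```

Emit:
{"api": "carry_out", "payload": {"deltas": [0,0,0,0,0,0,0.35,0,0,-20,0,0,0,0.35,0,0,-45,0,0,0,0.35,0,0,-70,0,0,0,0.35,0,0,-95,0,0,0,0.35]}}

```text
t: 19.13
tool_pos: [0.5758, -0.1814, 0.2027]
tool_rot: [0.14, -3.138, -0.0]
force: [0.5, -0.4, -0.3]
opening: 0.651
grasp_force: 0.0
```

```bash
python3 - <<'E'
from h import *
np.set_printoptions(precision=4,suppress=True)
s=env.sense(); print(s["joint_pos"])
im=env.snapshot("wrist");cv2.imwrite("pics/w4.png",im[:,:,::-1])
for o in wheels(im): print(o)
E
```

```text
[ 0.816   0.67   -0.9449  1.8858  0.6716  0.9421  1.2121]
(array([ 0.5786, -0.182 ,  0.116 ]), np.float64(-1.8545431879351246), array([286., 217.]), np.int32(848), 158)
(array([ 0.5724, -0.1   ,  0.116 ]), np.float64(3.0738459463862844), array([407., 219.]), np.int32(865), 186)
(array([ 0.5634, -0.0142,  0.116 ]), np.float64(-1.425899259728287), array([534., 217.]), np.int32(994), 130)
```

Wheel 1 (y≈−0.182) turned +1.2 rad, so it is sound. That leaves two jammed brackets, at y≈−0.098 and 0.072, and three sound ones. I'll turn the jaws to pinch across plate 1.

Emit:
{"api": "carry_out", "payload": {"deltas": [0,0,0,0,0,0.12,0.5,0,0,0,0,0,0.24,0.63,0,0,0,0,0,0.36,0.63,0,0,0,0,0,0.48,0.63,0,0,0,0,0,0.6,0.63], "force": 40}}

```text
t: 19.6
tool_pos: [0.576, -0.1817, 0.2017]
tool_rot: [0.804, 3.037, -0.001]
force: [0.4, -1.0, 0.1]
opening: 0.38
grasp_force: 0.0
```

Emit:
{"api": "carry_out", "payload": {"deltas": [0,0,0,0,0,0.12,0.63,0,0,0,0,0,0.24,0.63,0,0,0,0,0,0.36,0.63,0,0,0,0,0,0.48,0.63,0,0,0,0,0,0.6,0.63]}}

```text
t: 20.02
tool_pos: [0.576, -0.1816, 0.2018]
tool_rot: [1.665, 2.664, -0.0]
force: [0.1, 0.6, -0.0]
opening: 0.37
grasp_force: 0.0
```

```bash
python3 - <<'E'
from h import *
go((.640,-.176,.2),.09)
E
```

```text
go [ 0.64  -0.176  0.2  ] shift [-23.   60.    1.8] | 64 rot [-0.     0.     0.363]
```

Emit:
{"api": "carry_out", "payload": {"deltas": [-10,26,-5,0,0,0.12,0.63,-20,52,-5,0,0,0.24,0.63,-23,60,0,0,0,0.36,0.63,-23,60,0,0,0,0.36,0.63,-23,60,0,0,0,0.36,0.63]}}

```text
t: 20.43
tool_pos: [0.6397, -0.175, 0.2012]
tool_rot: [-2.102, -2.334, 0.002]
force: [0.2, 0.2, -0.1]
opening: 0.371
grasp_force: 0.0
```

```bash
python3 - <<'E'
from h import *
go((.640,-.176,.117),.09)
im=env.snapshot("wrist"); cv2.imwrite("pics/w5.png",im[:,:,::-1])
cw=cam("wrist"); print(proj(cw,(.640,-.176,.125)),proj(cw,(.633,-.0917,.125)))
E
```

```text
go [ 0.64  -0.176  0.117] shift [-1.   0.3 84.2] | 84 rot [-0.001  0.     0.014]
(np.float64(287.2019227930874), np.float64(222.77271928510157)) (np.float64(290.41702822565924), np.float64(83.24709839043135))
```

View pics/w5.png

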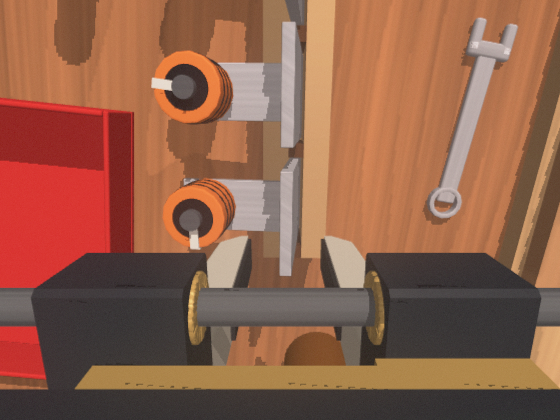

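Plate 1's top edge is centred at about (289,218), within 2 mm of the prediction and between the fingers. The wheel's mark now points to −y. Descending to pinch.

Emit:
{"api": "carry_out", "payload": {"deltas": [1,1,25,0,0,0.01,0.63,1,1,50,0,0,0.01,0.63,1,1,75,0,0,0.01,0.63,1,1,84,0,0,0.01,0.63,1,1,84,0,0,0.01,0.63], "force": 40}}

```text
t: 20.9
tool_pos: [0.6389, -0.1749, 0.1156]
tool_rot: [-2.114, -2.319, 0.004]
force: [-0.0, -0.1, -0.9]
opening: 0.371
grasp_force: 0.0
```

Emit:
{"api": "carry_out", "payload": {"deltas": [0,0,0,0,0,0,1,0,0,0,0,0,0,1,0,0,0,0,0,0,1,0,0,0,0,0,0,1,0,0,0,0,0,0,1]}}

```text
t: 21.32
tool_pos: [0.6434, -0.1745, 0.119]
tool_rot: [2.115, 2.317, 0.006]
force: [11.1, 0.3, -3.1]
opening: 0.084
grasp_force: 39.7
```

Emit:
{"api": "carry_out", "payload": {"deltas": [0,0,-10,0,0,0,1,0,0,-30,0,0,0,1,0,0,-60,0,0,0,1,0,0,-95,0,0,0,1,0,0,-130,0,0,0,1]}}

```text
t: 21.73
tool_pos: [0.6403, -0.1743, 0.2485]
tool_rot: [-2.116, -2.319, 0.001]
force: [1.2, -0.0, -4.1]
opening: 0.086
grasp_force: 40.0
```

```bash
cat >> h.py <<'E'
def st():
    s=env.sense(); print(np.round(s["t"],1),"pos",np.round(s["tool_pos"],4),"q",np.round(s["joint_pos"],2),"F",np.round(s["force"],1),"op",round(float(s["opening"]),3),"g",round(float(s["grasp_force"]),1)); return s
E
python3 - <<'E'
from h import *
np.set_printoptions(precision=4,suppress=True)
st()
for n,(c,P,px) in totes().items(): print(n,c,[p[:2] for p in P])
go((.47,.08,.26),0.036)
E
```

```text
21.7 pos [ 0.6403 -0.1743  0.2485] q [ 0.53  0.57 -0.54  1.72  0.35  0.95 -0.05] F [ 1.2 -0.  -4.1] op 0.086 g 40.0
red [ 0.3957 -0.2486] [array([ 0.4897, -0.3798]), array([ 0.3027, -0.3739]), array([ 0.4893, -0.1192]), array([ 0.301 , -0.1214])]
green [0.4043 0.2146] [array([0.5002, 0.0915]), array([0.3175, 0.0847]), array([0.4929, 0.3459]), array([0.3066, 0.3365])]
go [0.47 0.08 0.26] shift [ 269.1 -149.5   -5.5] | 308 rot [0.008 0.002 0.055]
```

```bash
python3 - <<'E'
from h import *
np.set_printoptions(precision=4,suppress=True)
def cwp(p,r):
    c=env.camera_model("wrist"); T=np.eye(4); T[:3,:3]=R.from_rotvec(r).as_matrix(); T[:3,3]=p; return c,T@c["T_tool_cam"]
cw=cwp([.5541,-.0091,.3985],[2.132,2.307,-.001])
im=cv2.imread("pics/w1.png")[:,:,::-1].copy(); H=hsv(im)
g=((H[...,0]>52)&(H[...,0]<75)&(H[...,1]>110)).astype(np.uint8)
r=(((H[...,0]<6)|(H[...,0]>174))&(H[...,1]>190)).astype(np.uint8)
for n,m in (("g",g),("r",r)):
    b=max(blobs(m),key=lambda b:b[0][4]); cn=cv2.findContours(b[2].astype(np.uint8),0,1)[0][0][:,0].astype(float)
    print(n,b[0])
    if n=="g":
        for a in ((1,1),(-1,1)): q=cn[np.argmax(cn@np.array(a))]; print(q,onz(cw,q,.05),onz(cw,q,0))
    else:
        for a in ((1,-1),(-1,-1)): q=cn[np.argmax(cn@np.array(a))]; print(q,onz(cw,q,.05),onz(cw,q,0))
E
```

```text
g [  105     0   154    91 12904]
[254.  89.] [0.5043 0.0872 0.05  ] [0.4997 0.0904 0.    ]
[111.  83.] [0.3173 0.0801 0.05  ] [0.2936 0.0825 0.    ]
r [ 181  327   52   38 1048]
[232. 330.] [ 0.4905 -0.2725  0.05  ] [ 0.4845 -0.3061  0.    ]
[199. 328.] [ 0.4392 -0.2731  0.05  ] [ 0.428  -0.3067  0.    ]
```

```bash
python3 - <<'E'
from h import *
go((.468,.132,.265),0.037)
E
```

```text
go [0.468 0.132 0.265] shift [ 321.  -146.7  -10.6] | 353 rot [0.008 0.002 0.054]
```

Emit:
{"api": "carry_out", "payload": {"deltas": [20,-10,-15,0,0,0,1,55,-25,-15,0,0,0,1,90,-41,-15,0,0,0,1,125,-57,-15,0,0,0,1,160,-73,-15,0,0,0,1]}}

```text
t: 22.2
tool_pos: [0.5524, -0.0208, 0.2626]
tool_rot: [2.118, 2.32, -0.0]
force: [-0.7, 0.4, -3.9]
opening: 0.085
grasp_force: 40.0
```

Emit:
{"api": "carry_out", "payload": {"deltas": [35,-16,0,0,0,0,1,70,-32,0,0,0,0.02,1,105,-48,0,0,0,0.03,1,140,-64,0,0,0,0.05,1,161,-74,0,0,0,0.05,1]}}

```text
t: 22.62
tool_pos: [0.463, 0.135, 0.263]
tool_rot: [-2.173, -2.269, -0.001]
force: [-0.4, 0.1, -3.3]
opening: 0.08
grasp_force: 40.0
```

```bash
cat >> h.py <<'E'
def place(bot,yaw,tilt,lift=0,L=.109):
    "TCP pose that has the plate's bottom edge at bot (xy) on a floor z=.005, leaning by tilt"
    u=np.array([np.cos(yaw),np.sin(yaw)]); p=np.append(np.array(bot)-u*L*np.sin(tilt),.005+L*np.cos(tilt)+lift)
    go(p,yaw,tilt)
E
python3 - <<'E'
from h import *
st(); place((.468,.132),.037,0,.01); place((.468,.132),.037,.3,.1); place((.468,.132),.037,.55,.1)
E
```

```text
22.6 pos [0.463 0.135 0.263] q [ 0.08  0.34 -0.62  2.09  0.28  0.79 -0.67] F [-0.4  0.1 -3.3] op 0.08 g 40.0
go [0.468 0.132 0.124] shift [ -3.3   4.8 139. ] | 139 rot [ 0.    -0.001  0.006]
go [0.4358 0.1308 0.2091] shift [ -3.  -27.4  53.9] | 60 rot [-0.3   -0.002  0.006]
go [0.4111 0.1299 0.1979] shift [ -2.9 -52.2  65.1] | 83 rot [-0.55  -0.002  0.006]
```

Emit:
{"api": "carry_out", "payload": {"deltas": [-3,0,20,-0.1,0,0,1,-3,-10,40,-0.2,0,0,1,-3,-27,54,-0.3,0,0,1,-3,-27,54,-0.3,0,0,1,-3,-27,54,-0.3,0,0,1]}}

```text
t: 23.03
tool_pos: [0.434, 0.1278, 0.2073]
tool_rot: [2.016, 2.11, 0.316]
force: [-1.6, -0.8, -3.9]
opening: 0.08
grasp_force: 40.0
```

```bash
python3 - <<'E'
from h import *
s=st(); print(R.from_rotvec(s["tool_rot"]).as_matrix()[:,2]); place((.468,.132),.037,.55,.03); place((.468,.132),.037,.3,.03)
E
```

```text
23.0 pos [0.434  0.1278 0.2073] q [-0.29  0.28 -0.27  2.42  0.86  0.28 -1.3 ] F [-1.6 -0.8 -3.9] op 0.08 g 40.0
[ 0.29353555  0.01208354 -0.95587179]
go [0.4111 0.1299 0.1279] shift [  3.2 -45.2  69.2] | 83 rot [-0.252 -0.002  0.008]
go [0.4358 0.1308 0.1391] shift [  3.  -18.2  65.7] | 68 rot [-0.002 -0.001  0.008]
```

Emit:
{"api": "carry_out", "payload": {"deltas": [1,-2,8,0,0,0,1,2,-4,16,0,0,0,1,3,-7,24,0,0,0,1,3,-9,32,0,0,0,1,3,-9,32,0,0,0,1]}}

```text
t: 23.45
tool_pos: [0.4395, 0.1309, 0.1746]
tool_rot: [2.019, 2.106, 0.316]
force: [-0.7, 0.2, -4.2]
opening: 0.084
grasp_force: 40.0
```

```bash
python3 - <<'E'
from h import *
s=st(); print(R.from_rotvec(s["tool_rot"]).as_matrix()[:,2]); place((.468,.132),.037,.3,.0); place((.468,.132),.037,.2,.0)
E
```

```text
23.4 pos [0.4395 0.1309 0.1746] q [-0.44  0.35 -0.08  2.46  1.15  0.18 -1.6 ] F [-0.7  0.2 -4.2] op 0.084 g 40.0
[ 0.29429527  0.01141685 -0.95564635]
go [0.4358 0.1308 0.1091] shift [  0.1 -22.8  61.4] | 66 rot [-0.001 -0.001  0.005]
go [0.4464 0.1312 0.1118] shift [  0.1 -11.9  62. ] | 63 rot [ 0.099 -0.     0.005]
```

```bash
python3 - <<'E'
from h import *
place((.472,.132),.037,.12,.03); place((.472,.132),.037,.12,.001)
E
```

```text
go [0.459  0.1315 0.1432] shift [-0.2  9.4 35.7] | 37 rot [ 0.179 -0.     0.005]
go [0.459  0.1315 0.1142] shift [-0.1  0.8 63.4] | 63 rot [ 0.179 -0.     0.005]
```

Emit:
{"api": "carry_out", "payload": {"deltas": [0,3,3,0.06,0,0,1,0,6,10,0.12,0,0,1,0,9,20,0.18,0,0,1,0,9,35,0.18,0,0,1,0,9,35,0.18,0,0,1]}}

```text
t: 23.87
tool_pos: [0.4602, 0.1296, 0.1437]
tool_rot: [2.125, 2.2, 0.133]
force: [-0.5, 0.6, -3.3]
opening: 0.082
grasp_force: 40.0
```

```bash
python3 - <<'E'
from h import *
s=st(); print(R.from_rotvec(s["tool_rot"]).as_matrix()[:,2]); place((.472,.132),.037,.12,.001)
cv2.imwrite("pics/s6.png",cv2.resize(env.snapshot("side")[200:380,200:400,::-1],None,fx=3,fy=3))
E
```

```text
23.9 pos [0.4602 0.1296 0.1437] q [-0.12  0.47 -0.41  2.31  0.68  0.37 -1.08] F [-0.5  0.6 -3.3] op 0.082 g 40.0
[ 0.11726827  0.00675484 -0.9930773 ]
go [0.459  0.1315 0.1142] shift [ 1.8 -4.6 29.1] | 30 rot [-0.002 -0.002 -0.003]
```

View pics/s6.png

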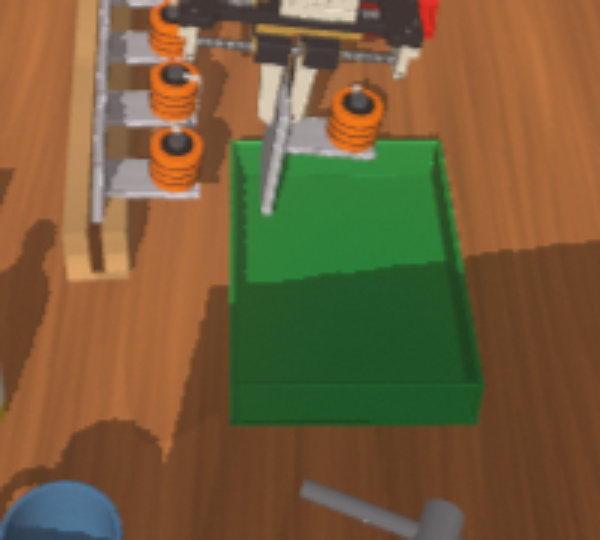

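The bracket hangs over the green tote's −y end, with its plate near (275,175) in the crop and a small forward lean, clear of the walls. Lowering it to the floor.

Emit:
{"api": "carry_out", "payload": {"deltas": [1,-1,8,0,0,0,1,2,-2,16,0,0,0,1,2,-3,23,0,0,0,1,2,-4,28,0,0,0,1,2,-4,29,0,0,0,1]}}

```text
t: 24.33
tool_pos: [0.4568, 0.1342, 0.1155]
tool_rot: [2.112, 2.207, 0.131]
force: [0.6, 0.1, -3.0]
opening: 0.083
grasp_force: 40.0
```

```bash
python3 - <<'E'
from h import *
s=st(); print(R.from_rotvec(s["tool_rot"]).as_matrix()[:,2]); place((.472,.132),.037,.12,.0)
E
```

```text
24.3 pos [0.4568 0.1342 0.1155] q [-0.22  0.51 -0.3   2.34  0.78  0.28 -1.18] F [ 0.6  0.1 -3. ] op 0.083 g 40.0
[ 0.11960594  0.00417024 -0.99281269]
go [0.459  0.1315 0.1132] shift [-2.8  1.8  2.5] | 4 rot [-0.     0.     0.007]
```

Emit:
{"api": "carry_out", "payload": {"deltas": [-2,1,2,0,0,0,1,-2,1,3,0,0,0,1,-2,1,3,0,0,0,1,-2,1,3,0,0,0,1,-2,1,3,0,0,0,0.9]}}

```text
t: 24.75
tool_pos: [0.4592, 0.1318, 0.1134]
tool_rot: [2.114, 2.205, 0.134]
force: [-0.3, -0.2, 0.0]
opening: 0.098
grasp_force: 0.4
```

Emit:
{"api": "carry_out", "payload": {"deltas": [0,0,0,0,0,0,0.85,0,0,0,0,0,0,0.8,0,0,0,0,0,0,0.75,0,0,0,0,0,0,0.7,0,0,0,0,0,0,0.67]}}

```text
t: 25.17
tool_pos: [0.4591, 0.1314, 0.1124]
tool_rot: [2.116, 2.205, 0.132]
force: [-1.6, 1.4, -0.1]
opening: 0.313
grasp_force: 0.4
```

Emit:
{"api": "carry_out", "payload": {"deltas": [0,0,0,0,0,0,0.65,0,0,-8,0,0,0,0.65,0,0,-16,0,0,0,0.65,0,0,-24,0,0,0,0.65,0,0,-32,0,0,0,0.65]}}

```text
t: 25.58
tool_pos: [0.455, 0.1311, 0.1444]
tool_rot: [2.116, 2.205, 0.131]
force: [0.1, 0.3, -0.2]
opening: 0.35
grasp_force: 0.0
```

```bash
python3 - <<'E'
from h import *
s=st(); 
cv2.imwrite("pics/s7.png",cv2.resize(env.snapshot("side")[200:380,200:400,::-1],None,fx=3,fy=3))
E
```

```text
25.6 pos [0.455  0.1311 0.1444] q [-0.13  0.46 -0.4   2.32  0.69  0.36 -1.09] F [ 0.1  0.3 -0.2] op 0.35 g 0.0
```

View pics/s7.png

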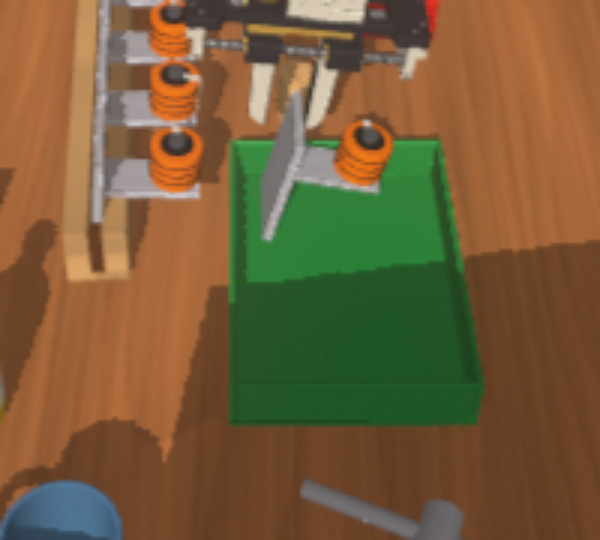

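The bracket stands on the tote floor with its plate at (280,165), leaning forward onto the finger. I withdraw upwards and go on to the middle plate.

Emit:
{"api": "carry_out", "payload": {"deltas": [0,0,-15,0,0,0,0.65,0,0,-35,0,0,0,0.65,0,0,-60,0,0,0,0.65,0,0,-85,0,0,0,0.65,0,0,-110,0,0,0,0.65]}}

```text
t: 26.05
tool_pos: [0.4419, 0.1307, 0.2542]
tool_rot: [2.116, 2.205, 0.132]
force: [0.1, 0.1, -0.4]
opening: 0.353
grasp_force: 0.0
```

```bash
python3 - <<'E'
from h import *
st(); go((.6245,-.007,.22),.09)
E
```

```text
26.0 pos [0.4419 0.1307 0.2542] q [ 0.08  0.28 -0.64  2.22  0.39  0.63 -0.8 ] F [ 0.1  0.1 -0.4] op 0.353 g 0.0
go [ 0.6245 -0.007   0.22  ] shift [-145.1  171.5   55. ] | 231 rot [ 0.119  0.003 -0.049]
```

Emit:
{"api": "carry_out", "payload": {"deltas": [-26,31,2,0.06,0,0,0.65,-52,62,8,0.12,0,-0.02,0.65,-78,93,14,0.12,0,-0.05,0.65,-104,124,20,0.12,0,-0.05,0.65,-125,148,30,0.12,0,-0.05,0.65]}}

```text
t: 26.47
tool_pos: [0.6006, 0.0091, 0.2413]
tool_rot: [2.118, 2.314, -0.002]
force: [1.2, -0.1, -0.6]
opening: 0.349
grasp_force: 0.0
```

Emit:
{"api": "carry_out", "payload": {"deltas": [-20,24,0,0,0,0,0.65,-20,24,0,0,0,0,0.65,-20,24,10,0,0,0,0.65,-20,24,25,0,0,0,0.65,-20,24,25,0,0,0,0.65]}}

```text
t: 26.88
tool_pos: [0.6212, -0.0052, 0.2135]
tool_rot: [-2.116, -2.321, 0.008]
force: [-1.6, -0.0, -0.8]
opening: 0.346
grasp_force: 0.0
```

```bash
cat >> h.py <<'E'
def plate(guess,im=None):
    "wrist view: grey plate top strip near guess; prints its centre on z=.125"
    cw=cam("wrist"); im=env.snapshot("wrist") if im is None else im
    H=hsv(im); m=(H[...,1]<45)&(H[...,2]>120); u,v=proj(cw,np.append(guess,.125)); print("px",round(u),round(v))
    for dv in (-35,-25,-15,-5,0):
        r=int(v+dv); c=[c for c in range(int(u)-25,int(u)+26) if m[r,c]]
        if c: a,b=onz(cw,(c[0],r),.125),onz(cw,(c[-1]+1,r),.125); print(r,c[0],c[-1],"x",round(a[0],4),round(b[0],4),"at y",round(b[1],4))
E
python3 - <<'E'
from h import *
st(); go((.6245,-.007,.118),.09); plate((.6245,-.007))
np.set_printoptions(precision=4,suppress=True)
for n,(c,P,px) in totes().items(): print(n,c,[p[:2] for p in P])
E
```

```text
26.9 pos [ 0.6212 -0.0052  0.2135] q [ 0.3   0.57 -0.58  1.85  0.41  0.85 -0.39] F [-1.6 -0.  -0.8] op 0.346 g 0.0
go [ 0.6245 -0.007   0.118 ] shift [-1.8  3.5 95.5] | 96 rot [-0.004  0.003  0.002]
px 291 219
184 266 301 x 0.6059 0.6294 at y 0.0176
194 266 301 x 0.6064 0.63 at y 0.0109
204 266 301 x 0.6069 0.6307 at y 0.0042
214 266 300 x 0.6074 0.6308 at y -0.0028
219 266 300 x 0.6077 0.6311 at y -0.0062
red [ 0.3948 -0.2486] [array([ 0.4897, -0.3798]), array([ 0.2992, -0.3741]), array([ 0.4893, -0.1192]), array([ 0.301 , -0.1214])]
green [0.4044 0.2156] [array([0.5002, 0.0915]), array([0.3179, 0.0885]), array([0.4929, 0.3459]), array([0.3066, 0.3365])]
```

Emit:
{"api": "carry_out", "payload": {"deltas": [-1,6,25,0,0,0,0.65,-1,6,50,0,0,0,0.65,-1,6,75,0,0,0,0.65,-1,6,95,0,0,0,0.65,-1,6,95,0,0,0,0.65]}}

```text
t: 27.4
tool_pos: [0.6275, -0.0062, 0.1187]
tool_rot: [-2.116, -2.321, 0.008]
force: [0.3, -0.3, -0.5]
opening: 0.352
grasp_force: 0.0
```

Emit:
{"api": "carry_out", "payload": {"deltas": [0,0,0,0,0,0,1,0,0,0,0,0,0,1,0,0,0,0,0,0,1,0,0,0,0,0,0,1,0,0,0,0,0,0,1], "force": 40}}

```text
t: 27.82
tool_pos: [0.6304, -0.0064, 0.1229]
tool_rot: [2.116, 2.317, -0.0]
force: [-1.0, -0.3, 7.1]
opening: 0.081
grasp_force: 40.0
```

Emit:
{"api": "carry_out", "payload": {"deltas": [0,0,-10,0,0,0,1,0,0,-30,0,0,0,1,0,0,-65,0,0,0,1,0,0,-105,0,0,0,1,0,0,-145,0,0,0,1]}}

```text
t: 28.23
tool_pos: [0.6285, -0.0061, 0.268]
tool_rot: [2.118, 2.32, -0.005]
force: [0.9, 0.2, -2.5]
opening: 0.084
grasp_force: 40.0
```

```bash
python3 - <<'E'
from h import *
st(); bot=(.405+.064-.001*0,.214+.0024)
go((bot[0],bot[1],.26),.037)
E
```

```text
28.2 pos [ 0.6285 -0.0061  0.268 ] q [ 0.33  0.52 -0.62  1.78  0.36  0.96 -0.34] F [ 0.9  0.2 -2.5] op 0.084 g 40.0
go [0.469  0.2164 0.26  ] shift [ 236.1 -138.5    7.7] | 274 rot [-0.002  0.002  0.054]
```

Emit:
{"api": "carry_out", "payload": {"deltas": [30,-17,0,0,0,0.01,1,62,-36,0,0,0,0.02,1,95,-55,0,0,0,0.03,1,128,-75,0,0,0,0.04,1,160,-94,0,0,0,0.05,1]}}

```text
t: 28.65
tool_pos: [0.5196, 0.1457, 0.2666]
tool_rot: [2.175, 2.264, -0.004]
force: [-0.9, -0.4, -3.1]
opening: 0.084
grasp_force: 40.0
```

Emit:
{"api": "carry_out", "payload": {"deltas": [25,-12,0,-0.03,0,0,1,50,-25,0,-0.06,0,0,1,70,-40,0,-0.09,0,0,1,74,-50,0,-0.12,0,0,1,74,-50,0,-0.12,0,0,1]}}

```text
t: 29.07
tool_pos: [0.4647, 0.2183, 0.2664]
tool_rot: [2.108, 2.208, 0.129]
force: [-1.5, -1.4, -4.0]
opening: 0.086
grasp_force: 40.0
```

```bash
python3 - <<'E'
from h import *
st(); place((.472,.216),.037,.12,.03,.113); place((.472,.216),.037,.12,.0,.113)
E
```

```text
29.1 pos [0.4647 0.2183 0.2664] q [-0.1   0.33 -0.63  2.1   0.42  0.72 -0.96] F [-1.5 -1.4 -4. ] op 0.086 g 40.0
go [0.4585 0.2155 0.1472] shift [ -2.  -20.7 117.6] | 119 rot [0.001 0.003 0.01 ]
go [0.4585 0.2155 0.1172] shift [ -1.9 -24.3 147.4] | 149 rot [0.001 0.003 0.01 ]
```

Emit:
{"api": "carry_out", "payload": {"deltas": [-1,-5,25,0,0,0.01,1,-2,-9,50,0,0,0.01,1,-2,-14,80,0,0,0.01,1,-2,-18,105,0,0,0.01,1,-2,-20,120,0,0,0.01,1]}}

```text
t: 29.48
tool_pos: [0.4627, 0.2126, 0.1422]
tool_rot: [2.127, 2.192, 0.125]
force: [0.4, 0.0, -2.8]
opening: 0.084
grasp_force: 40.0
```

Emit:
{"api": "carry_out", "payload": {"deltas": [0,-1,8,0,0,0,1,0,-2,16,0,0,0,1,0,-3,22,0,0,0,1,0,-3,22,0,0,0,1,0,-3,22,0,0,0,1]}}

```text
t: 29.9
tool_pos: [0.463, 0.2141, 0.1224]
tool_rot: [2.125, 2.192, 0.13]
force: [-1.5, -0.6, -3.7]
opening: 0.081
grasp_force: 40.0
```

```bash
python3 - <<'E'
from h import *
st(); place((.472,.216),.037,.12,.0,.111)
cv2.imwrite("pics/s8.png",cv2.resize(env.snapshot("side")[200:380,200:400,::-1],None,fx=3,fy=3))
E
```

```text
29.9 pos [0.463  0.2141 0.1224] q [-0.31  0.53 -0.38  2.25  0.75  0.38 -1.3 ] F [-1.5 -0.6 -3.7] op 0.081 g 40.0
go [0.4587 0.2155 0.1152] shift [ 1.6 -5.1  6.7] | 9 rot [ 0.001  0.003 -0.006]
```

View pics/s8.png

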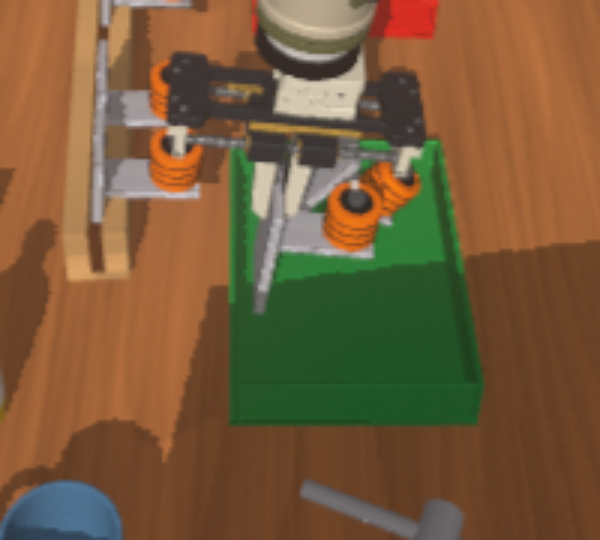

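The first bracket rests leaning in the tote at (370,185). The second hangs beside it with its plate at (270,240) and a free gap between them. Lowering and releasing.

Emit:
{"api": "carry_out", "payload": {"deltas": [1,-2,2,0,0,0,1,1,-4,4,0,0,0,1,1,-4,6,0,0,0,1,1,-4,7,0,0,0,1,1,-4,7,0,0,0,1]}}

```text
t: 30.37
tool_pos: [0.4597, 0.2156, 0.1171]
tool_rot: [2.123, 2.192, 0.135]
force: [-9.5, -3.3, 35.8]
opening: 0.083
grasp_force: 40.1
```

```bash
python3 - <<'E'
from h import *
st()
E
```

```text
30.4 pos [0.4597 0.2156 0.1171] q [-0.34  0.54 -0.35  2.27  0.77  0.36 -1.33] F [-9.5 -3.3 35.8] op 0.083 g 40.1
```

Emit:
{"api": "carry_out", "payload": {"deltas": [0,0,-2,0,0,0,1,0,0,-2,0,0,0,1,0,0,-2,0,0,0,0.92,0,0,-2,0,0,0,0.87,0,0,-2,0,0,0,0.82]}}

```text
t: 30.78
tool_pos: [0.4592, 0.215, 0.1165]
tool_rot: [2.126, 2.193, 0.13]
force: [-0.4, 0.9, 0.3]
opening: 0.158
grasp_force: 0.4
```

Emit:
{"api": "carry_out", "payload": {"deltas": [0,0,0,0,0,0,0.77,0,0,0,0,0,0,0.72,0,0,0,0,0,0,0.67,0,0,-5,0,0,0,0.65,0,0,-10,0,0,0,0.65]}}

```text
t: 31.2
tool_pos: [0.4577, 0.2148, 0.1265]
tool_rot: [2.126, 2.193, 0.128]
force: [-1.1, -0.0, -1.1]
opening: 0.346
grasp_force: 0.4
```

Emit:
{"api": "carry_out", "payload": {"deltas": [0,0,-8,0,0,0,0.65,0,0,-16,0,0,0,0.65,0,0,-26,0,0,0,0.65,0,0,-40,0,0,0,0.65,0,0,-60,0,0,0,0.65]}}

```text
t: 31.62
tool_pos: [0.4505, 0.2146, 0.1868]
tool_rot: [2.126, 2.193, 0.129]
force: [-0.3, 0.1, -0.2]
opening: 0.35
grasp_force: 0.0
```

Emit:
{"api": "carry_out", "payload": {"deltas": [0,0,-20,0,0,0,0.65,0,0,-40,0,0,0,0.65,0,0,-60,0,0,0,0.65,0,0,-70,0,0,0,0.65,0,0,-70,0,0,0,0.65]}}

```text
t: 32.03
tool_pos: [0.4431, 0.2151, 0.2581]
tool_rot: [2.125, 2.191, 0.136]
force: [0.0, -0.6, -0.4]
opening: 0.35
grasp_force: 0.0
```

```bash
python3 - <<'E'
from h import *
st(); go((.6115,.162,.215),.09)
E
```

```text
32.0 pos [0.4431 0.2151 0.2581] q [-0.12  0.32 -0.63  2.15  0.43  0.68 -1.01] F [ 0.  -0.6 -0.4] op 0.35 g 0.0
go [0.6115 0.162  0.215 ] shift [-58.2 160.1  63.5] | 182 rot [ 0.124  0.004 -0.059]
```

Emit:
{"api": "carry_out", "payload": {"deltas": [-12,34,0,0.06,0,0,0.65,-24,68,0,0.12,0,-0.03,0.65,-36,102,10,0.12,0,-0.06,0.65,-48,136,30,0.12,0,-0.06,0.65,-58,160,55,0.12,0,-0.06,0.65]}}

```text
t: 32.45
tool_pos: [0.6134, 0.1601, 0.2196]
tool_rot: [2.117, 2.313, -0.003]
force: [0.7, -0.6, 0.4]
opening: 0.351
grasp_force: 0.0
```

```bash
python3 - <<'E'
from h import *
st(); go((.6115,.162,.118),.09); plate((.6115,.162))
E
```

```text
32.4 pos [0.6134 0.1601 0.2196] q [ 0.05  0.58 -0.6   1.82  0.42  0.88 -0.66] F [ 0.7 -0.6  0.4] op 0.351 g 0.0
go [0.6115 0.162  0.118 ] shift [  2.6  -1.9 101.6] | 102 rot [ 0.002  0.006 -0.001]
px 283 211
175 258 291 x 0.5927 0.6153 at y 0.1871
185 258 291 x 0.5931 0.6159 at y 0.1803
195 258 291 x 0.5936 0.6166 at y 0.1734
205 258 291 x 0.5941 0.6172 at y 0.1665
210 258 291 x 0.5943 0.6176 at y 0.163
```

Emit:
{"api": "carry_out", "payload": {"deltas": [2,0.5,25,0,0,0,0.65,2,0.5,50,0,0,0,0.65,2,0.5,75,0,0,0,0.65,2,0.5,101,0,0,0,0.65,2,0.5,101,0,0,0,0.65]}}

```text
t: 32.92
tool_pos: [0.6071, 0.1618, 0.1137]
tool_rot: [-2.118, -2.32, 0.017]
force: [-1.0, -0.1, -0.0]
opening: 0.351
grasp_force: 0.0
```

Emit:
{"api": "carry_out", "payload": {"deltas": [0,0,0,0,0,0,1,0,0,0,0,0,0,1,0,0,0,0,0,0,1,0,0,0,0,0,0,1,0,0,0,0,0,0,1], "force": 40}}

```text
t: 33.33
tool_pos: [0.6128, 0.1637, 0.1209]
tool_rot: [2.114, 2.314, 0.003]
force: [9.6, 0.7, -3.5]
opening: 0.089
grasp_force: 39.7
```

Emit:
{"api": "carry_out", "payload": {"deltas": [0,0,-10,0,0,0,1,0,0,-30,0,0,0,1,0,0,-65,0,0,0,1,0,0,-105,0,0,0,1,0,0,-145,0,0,0,1]}}

```text
t: 33.75
tool_pos: [0.6093, 0.1637, 0.266]
tool_rot: [2.116, 2.318, -0.007]
force: [1.3, 0.1, -2.2]
opening: 0.083
grasp_force: 40.0
```

```bash
python3 - <<'E'
from h import *
np.set_printoptions(precision=4,suppress=True)
st()
go((.459,.301,.26),.037,.12)
im=env.snapshot("side")
for n,(c,P,px) in totes(im).items(): print(n,c,[p[:2] for p in P])
E
```

```text
33.8 pos [0.6093 0.1637 0.266 ] q [ 0.06  0.53 -0.63  1.77  0.38  0.96 -0.63] F [ 1.3  0.1 -2.2] op 0.083 g 40.0
go [0.459 0.301 0.26 ] shift [ 150.4 -137.2    5.4] | 204 rot [-0.121  0.002  0.054]
red [ 0.3939 -0.2487] [array([ 0.4862, -0.38  ]), array([ 0.2992, -0.3741]), array([ 0.4893, -0.1192]), array([ 0.301 , -0.1214])]
green [0.4044 0.2156] [array([0.5002, 0.0915]), array([0.3179, 0.0885]), array([0.4929, 0.3459]), array([0.3066, 0.3365])]
```

Emit:
{"api": "carry_out", "payload": {"deltas": [27,-25,0,0,0,0.02,1,55,-50,0,-0.03,0,0.04,1,83,-75,0,-0.06,0,0.05,1,111,-100,0,-0.09,0,0.05,1,138,-125,0,-0.12,0,0.05,1]}}

```text
t: 34.22
tool_pos: [0.4714, 0.2908, 0.2641]
tool_rot: [2.115, 2.202, 0.133]
force: [0.7, 0.8, -2.3]
opening: 0.084
grasp_force: 40.0
```

```bash
python3 - <<'E'
from h import *
st(); place((.466,.3),.037,.12,.03,.111); place((.466,.3),.037,.12,.0,.111)
E
```

```text
34.2 pos [0.4714 0.2908 0.2641] q [-0.24  0.39 -0.61  2.02  0.45  0.76 -1.09] F [ 0.7  0.8 -2.3] op 0.084 g 40.0
go [0.4527 0.2995 0.1452] shift [  9.6 -32.7 115.7] | 121 rot [0.002 0.001 0.003]
go [0.4527 0.2995 0.1152] shift [  9.7 -36.4 145.5] | 150 rot [0.002 0.001 0.003]
```

Emit:
{"api": "carry_out", "payload": {"deltas": [5,-12,5,0,0,0,1,9,-25,30,0,0,0,1,9.5,-30,60,0,0,0,1,9.5,-31,90,0,0,0,1,9.5,-33,112,0,0,0,1]}}

```text
t: 34.63
tool_pos: [0.4527, 0.2982, 0.1471]
tool_rot: [2.114, 2.204, 0.13]
force: [0.4, 1.1, -2.7]
opening: 0.081
grasp_force: 40.0
```

Emit:
{"api": "carry_out", "payload": {"deltas": [0,-1,7,0,0,0,1,0,-2,14,0,0,0,1,0,-3,20,0,0,0,1,0,-3,24,0,0,0,1,0,-3,24,0,0,0,1]}}

```text
t: 35.05
tool_pos: [0.4534, 0.2986, 0.1244]
tool_rot: [2.115, 2.203, 0.131]
force: [0.2, 0.5, -2.8]
opening: 0.084
grasp_force: 40.0
```

```bash
python3 - <<'E'
from h import *
st(); place((.466,.3),.037,.12,.0,.111)
cv2.imwrite("pics/s9.png",cv2.resize(env.snapshot("side")[200:380,200:400,::-1],None,fx=3,fy=3))
E
```

```text
35.0 pos [0.4534 0.2986 0.1244] q [-0.44  0.56 -0.42  2.17  0.72  0.46 -1.4 ] F [ 0.2  0.5 -2.8] op 0.084 g 40.0
go [0.4527 0.2995 0.1152] shift [ 1.  -1.7  9. ] | 9 rot [0.001 0.002 0.004]
```

View pics/s9.png

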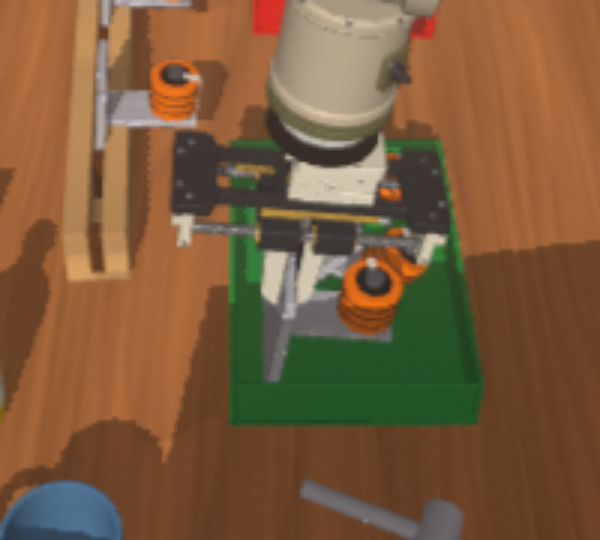

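The third bracket hangs in the +y place, with its plate at (280,330) clear of the near wall at row 385. Lowering the last 8 mm and releasing.

Emit:
{"api": "carry_out", "payload": {"deltas": [1,-1,2,0,0,0,1,1,-1.5,4,0,0,0,1,1,-1.5,6,0,0,0,1,1,-1.5,8,0,0,0,1,1,-1.5,8,0,0,0,1]}}

```text
t: 35.52
tool_pos: [0.4526, 0.2994, 0.1158]
tool_rot: [2.115, 2.204, 0.13]
force: [0.4, -0.4, -2.9]
opening: 0.084
grasp_force: 40.0
```

Emit:
{"api": "carry_out", "payload": {"deltas": [0,0,0,0,0,0,1,0,0,0,0,0,0,1,0,0,0,0,0,0,0.92,0,0,0,0,0,0,0.87,0,0,0,0,0,0,0.82]}}

```text
t: 35.93
tool_pos: [0.4525, 0.2995, 0.1162]
tool_rot: [2.115, 2.204, 0.13]
force: [-0.4, 0.8, -0.0]
opening: 0.155
grasp_force: 0.3
```

Emit:
{"api": "carry_out", "payload": {"deltas": [0,0,0,0,0,0,0.77,0,0,0,0,0,0,0.72,0,0,0,0,0,0,0.67,0,0,-5,0,0,0,0.65,0,0,-10,0,0,0,0.65]}}

```text
t: 36.35
tool_pos: [0.4511, 0.2993, 0.1261]
tool_rot: [2.115, 2.204, 0.129]
force: [-0.5, -0.1, -0.3]
opening: 0.347
grasp_force: 0.4
```

Emit:
{"api": "carry_out", "payload": {"deltas": [0,0,-8,0,0,0,0.65,0,0,-16,0,0,0,0.65,0,0,-26,0,0,0,0.65,0,0,-40,0,0,0,0.65,0,0,-60,0,0,0,0.65]}}

```text
t: 36.77
tool_pos: [0.4439, 0.299, 0.1863]
tool_rot: [2.115, 2.204, 0.129]
force: [-0.1, 0.5, 0.4]
opening: 0.35
grasp_force: 0.0
```

Emit:
{"api": "carry_out", "payload": {"deltas": [0,0,-20,0,0,0,0.65,0,0,-40,0,0,0,0.65,0,0,-60,0,0,0,0.65,0,0,-70,0,0,0,0.65,0,0,-70,0,0,0,0.65]}}

```text
t: 37.18
tool_pos: [0.4363, 0.2997, 0.2578]
tool_rot: [2.114, 2.202, 0.136]
force: [0.2, 0.6, 0.1]
opening: 0.35
grasp_force: 0.0
```

```bash
python3 - <<'E'
from h import *
st(); go((.6185,.078,.22),.09)
E
```

```text
37.2 pos [0.4363 0.2997 0.2578] q [-0.29  0.37 -0.62  2.07  0.46  0.73 -1.16] F [0.2 0.6 0.1] op 0.35 g 0.0
go [0.6185 0.078  0.22  ] shift [-228.9  167.    58.9] | 289 rot [ 0.124  0.003 -0.049]
```

Now plate 4 (jammed, y≈0.078), which goes to the red tote.

Emit:
{"api": "carry_out", "payload": {"deltas": [-30,22,0,0.06,0,0,0.65,-60,45,0,0.12,0,-0.02,0.65,-92,68,0,0.12,0,-0.05,0.65,-124,91,5,0.12,0,-0.05,0.65,-155,114,10,0.12,0,-0.05,0.65]}}

```text
t: 37.6
tool_pos: [0.5574, 0.1466, 0.2582]
tool_rot: [2.116, 2.317, -0.007]
force: [0.3, -0.8, -0.4]
opening: 0.349
grasp_force: 0.0
```

Emit:
{"api": "carry_out", "payload": {"deltas": [-30,22,0,0,0,0,0.65,-60,45,0,0,0,0,0.65,-74,54,15,0,0,0,0.65,-74,54,30,0,0,0,0.65,-74,54,30,0,0,0,0.65]}}

```text
t: 38.02
tool_pos: [0.6157, 0.0778, 0.2254]
tool_rot: [2.121, 2.317, -0.013]
force: [-1.5, 0.8, -0.0]
opening: 0.353
grasp_force: 0.0
```

```bash
python3 - <<'E'
from h import *
st(); go((.6185,.078,.118),.09); plate((.6185,.078))
E
```

```text
38.0 pos [0.6157 0.0778 0.2254] q [ 0.18  0.56 -0.6   1.84  0.41  0.88 -0.53] F [-1.5  0.8 -0. ] op 0.353 g 0.0
go [0.6185 0.078  0.118 ] shift [  0.6   3.4 107.4] | 107 rot [-0.006  0.006 -0.002]
px 291 211
176 265 298 x 0.5987 0.6219 at y 0.1034
186 265 298 x 0.5992 0.6226 at y 0.0965
196 265 298 x 0.5997 0.6233 at y 0.0894
206 265 298 x 0.6003 0.624 at y 0.0823
211 265 298 x 0.6005 0.6243 at y 0.0787
```

Emit:
{"api": "carry_out", "payload": {"deltas": [0,6,25,0,0,0,0.65,0,6,50,0,0,0,0.65,0,6,75,0,0,0,0.65,0,6,105,0,0,0,0.65,0,6,105,0,0,0,0.65]}}

```text
t: 38.48
tool_pos: [0.62, 0.0804, 0.1204]
tool_rot: [-2.115, -2.322, 0.014]
force: [-0.8, -0.2, -0.1]
opening: 0.351
grasp_force: 0.0
```

Emit:
{"api": "carry_out", "payload": {"deltas": [0,0,0,0,0,0,1,0,0,0,0,0,0,1,0,0,0,0,0,0,1,0,0,0,0,0,0,1,0,0,0,0,0,0,1], "force": 40}}

```text
t: 38.9
tool_pos: [0.6238, 0.0802, 0.1262]
tool_rot: [2.115, 2.316, -0.002]
force: [-1.5, 0.9, 7.2]
opening: 0.089
grasp_force: 40.0
```

Emit:
{"api": "carry_out", "payload": {"deltas": [0,0,-10,0,0,0,1,0,0,-30,0,0,0,1,0,0,-65,0,0,0,1,0,0,-105,0,0,0,1,0,0,-145,0,0,0,1]}}

```text
t: 39.32
tool_pos: [0.622, 0.0805, 0.2714]
tool_rot: [2.116, 2.318, -0.008]
force: [1.4, -0.1, -3.1]
opening: 0.083
grasp_force: 39.9
```

```bash
python3 - <<'E'
from h import *
np.set_printoptions(precision=4,suppress=True)
st()
im=env.snapshot("side"); cv2.imwrite("pics/s10.png",im[:,:,::-1])
for n,(c,P,px) in totes(im).items(): print(n,c,[p[:2] for p in P])
go((.455,-.195,.27),.0,.12)
E
```

```text
39.3 pos [0.622  0.0805 0.2714] q [ 0.2   0.52 -0.63  1.78  0.37  0.97 -0.49] F [ 1.4 -0.1 -3.1] op 0.083 g 39.9
red [ 0.3948 -0.2486] [array([ 0.4897, -0.3798]), array([ 0.2992, -0.3741]), array([ 0.4893, -0.1192]), array([ 0.301 , -0.1214])]
green [0.4044 0.2156] [array([0.5002, 0.0915]), array([0.3179, 0.0885]), array([0.4929, 0.3459]), array([0.3066, 0.3365])]
go [ 0.455 -0.195  0.27 ] shift [-260.5 -194.7    9.2] | 325 rot [-0.111 -0.002  0.091]
```

Emit:
{"api": "carry_out", "payload": {"deltas": [-30,-23,0,0,0,0.02,1,-61,-46,0,0,0,0.04,1,-93,-70,0,0,0,0.06,1,-125,-94,0,0,0,0.08,1,-157,-118,0,0,0,0.09,1]}}

```text
t: 39.78
tool_pos: [0.518, -0.0877, 0.2709]
tool_rot: [2.218, 2.218, -0.006]
force: [0.8, -0.6, -2.4]
opening: 0.085
grasp_force: 40.0
```

Emit:
{"api": "carry_out", "payload": {"deltas": [-28,-17,0,-0.03,0,0,1,-56,-34,0,-0.06,0,0,1,-84,-50,0,-0.09,0,0,1,-108,-65,0,-0.12,0,0,1,-112,-67,0,-0.12,0,0,1]}}

```text
t: 40.2
tool_pos: [0.448, -0.2029, 0.2707]
tool_rot: [2.162, 2.151, 0.119]
force: [-1.3, 0.0, -2.3]
opening: 0.081
grasp_force: 40.0
```

```bash
python3 - <<'E'
from h import *
st(); place((.459,-.199),.005,.12,.03,.116); place((.459,-.199),.005,.12,.0,.116)
E
```

```text
40.2 pos [ 0.448  -0.2029  0.2707] q [ 0.85  0.3  -0.65  2.13  0.26  0.66  0.02] F [-1.3  0.  -2.3] op 0.081 g 40.0
go [ 0.4451 -0.1991  0.1502] shift [  4.7 -17.1 119.3] | 121 rot [-0.002  0.009 -0.01 ]
go [ 0.4451 -0.1991  0.1202] shift [  5.  -20.6 149.1] | 151 rot [-0.002  0.009 -0.01 ]
```

Emit:
{"api": "carry_out", "payload": {"deltas": [2,-4,20,0,0,-0.01,1,4,-7,45,0,0,-0.01,1,4.5,-11,75,0,0.005,-0.01,1,4.5,-14,100,0,0.009,-0.01,1,4.5,-17,118,0,0.009,-0.01,1]}}

```text
t: 40.62
tool_pos: [0.4495, -0.1944, 0.1503]
tool_rot: [2.149, 2.174, 0.133]
force: [-0.5, 0.6, -2.6]
opening: 0.086
grasp_force: 40.0
```

Emit:
{"api": "carry_out", "payload": {"deltas": [0,-1,7,0,0,0,1,0,-2,14,0,0,0,1,0,-3,20,0,0,0,1,0,-3,24,0,0,0,1,0,-3,24,0,0,0,1]}}

```text
t: 41.03
tool_pos: [0.4502, -0.1945, 0.1276]
tool_rot: [2.148, 2.173, 0.133]
force: [1.0, 0.4, -2.9]
opening: 0.084
grasp_force: 40.0
```

```bash
python3 - <<'E'
from h import *
st(); place((.459,-.199),.005,.12,.0,.116)
cv2.imwrite("pics/s11.png",cv2.resize(env.snapshot("side")[110:290,200:400,::-1],None,fx=3,fy=3))
E
```

```text
41.0 pos [ 0.4502 -0.1945  0.1276] q [ 0.61  0.51 -0.4   2.29  0.55  0.3  -0.24] F [ 1.   0.4 -2.9] op 0.084 g 40.0
go [ 0.4451 -0.1991  0.1202] shift [-4.5 -6.   6.8] | 10 rot [ 0.001 -0.003  0.007]
```

View pics/s11.png

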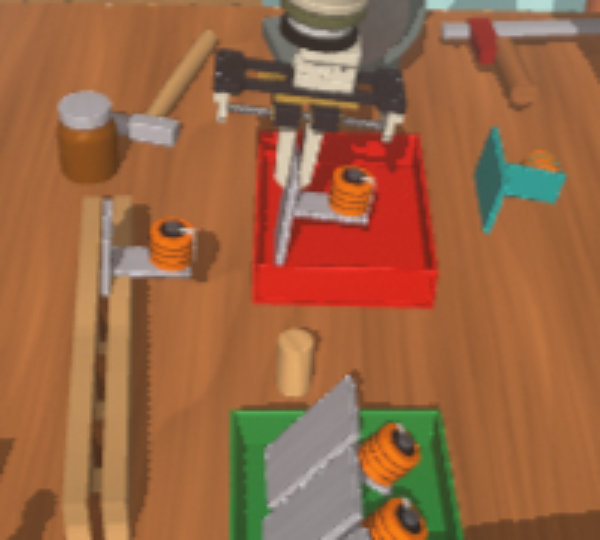

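The jammed bracket hangs in the red tote with its plate at (287,225), clear of the walls. The green-tote brackets lean as they should, at (310,440) and (310,500). Lowering and releasing.

Emit:
{"api": "carry_out", "payload": {"deltas": [-2,-2,2,0,0,0,1,-3,-4,4,0,0,0,1,-3,-5,6,0,0,0,1,-3,-5,6.5,0,0,0,1,-3,-5,6.5,0,0,0,1]}}

```text
t: 41.5
tool_pos: [0.4455, -0.1978, 0.1207]
tool_rot: [2.148, 2.173, 0.133]
force: [-1.7, -0.8, 3.3]
opening: 0.083
grasp_force: 40.0
```

Emit:
{"api": "carry_out", "payload": {"deltas": [0,0,0,0,0,0,1,0,0,0,0,0,0,1,0,0,0,0,0,0,0.92,0,0,0,0,0,0,0.87,0,0,0,0,0,0,0.82]}}

```text
t: 41.92
tool_pos: [0.4458, -0.1975, 0.1205]
tool_rot: [2.148, 2.173, 0.134]
force: [-0.3, 0.1, 1.1]
opening: 0.153
grasp_force: 0.3
```

Emit:
{"api": "carry_out", "payload": {"deltas": [0,0,0,0,0,0,0.77,0,0,0,0,0,0,0.72,0,0,0,0,0,0,0.67,0,0,-5,0,0,0,0.65,0,0,-10,0,0,0,0.65]}}

```text
t: 42.33
tool_pos: [0.4443, -0.1974, 0.1305]
tool_rot: [2.148, 2.174, 0.133]
force: [0.4, 0.6, -0.6]
opening: 0.347
grasp_force: 0.3
```

Emit:
{"api": "carry_out", "payload": {"deltas": [0,0,-8,0,0,0,0.65,0,0,-16,0,0,0,0.65,0,0,-26,0,0,0,0.65,0,0,-40,0,0,0,0.65,0,0,-60,0,0,0,0.65]}}

```text
t: 42.75
tool_pos: [0.4371, -0.1976, 0.1908]
tool_rot: [2.148, 2.174, 0.134]
force: [-0.7, -0.4, 0.3]
opening: 0.35
grasp_force: 0.0
```

Emit:
{"api": "carry_out", "payload": {"deltas": [0,0,-20,0,0,0,0.65,0,0,-40,0,0,0,0.65,0,0,-60,0,0,0,0.65,0,0,-70,0,0,0,0.65,0,0,-70,0,0,0,0.65]}}

```text
t: 43.17
tool_pos: [0.4296, -0.1986, 0.2619]
tool_rot: [2.146, 2.17, 0.134]
force: [0.6, 0.3, -0.0]
opening: 0.353
grasp_force: 0.0
```

```bash
python3 - <<'E'
from h import *
st(); go((.6345,-.0915,.22),.09)
E
```

```text
43.2 pos [ 0.4296 -0.1986  0.2619] q [ 0.89  0.3  -0.69  2.18  0.27  0.63  0.04] F [ 0.6  0.3 -0. ] op 0.353 g 0.0
go [ 0.6345 -0.0915  0.22  ] shift [104.8 199.4  67.1] | 235 rot [ 0.124  0.005 -0.079]
```

Emit:
{"api": "carry_out", "payload": {"deltas": [17,33,2,0.06,0,-0.02,0.65,34,66,6,0.124,0,-0.05,0.65,51,99,10,0.124,0,-0.08,0.65,68,132,14,0.124,0,-0.08,0.65,86,164,18,0.124,0.005,-0.08,0.65]}}

```text
t: 43.58
tool_pos: [0.5944, -0.109, 0.2602]
tool_rot: [-2.113, -2.318, 0.003]
force: [-0.1, -0.6, -0.0]
opening: 0.35
grasp_force: 0.0
```

Emit:
{"api": "carry_out", "payload": {"deltas": [15,25,0,0,0,0,0.65,16,38,10,0,0,0,0.65,16,38,25,0,0,0,0.65,16,38,40,0,0,0,0.65,16,38,40,0,0,0,0.65]}}

```text
t: 44.0
tool_pos: [0.6271, -0.0911, 0.2172]
tool_rot: [-2.111, -2.315, 0.008]
force: [-0.9, -0.6, -0.9]
opening: 0.348
grasp_force: 0.0
```

```bash
python3 - <<'E'
from h import *
st(); go((.6345,-.0915,.118),.09); plate((.6345,-.0915))
E
```

```text
44.0 pos [ 0.6271 -0.0911  0.2172] q [ 0.45  0.59 -0.61  1.81  0.42  0.89 -0.26] F [-0.9 -0.6 -0.9] op 0.348 g 0.0
go [ 0.6345 -0.0915  0.118 ] shift [-1.4  8.3 99.1] | 99 rot [-0.009 -0.003  0.002]
px 298 217
182 272 304 x 0.6149 0.6368 at y -0.0669
192 272 304 x 0.6155 0.6375 at y -0.0737
202 272 304 x 0.616 0.6382 at y -0.0805
212 272 303 x 0.6166 0.6382 at y -0.0875
217 272 303 x 0.6169 0.6386 at y -0.091
```

Emit:
{"api": "carry_out", "payload": {"deltas": [-1,9.5,22,-0.009,0,0,0.65,-1,9.5,45,-0.009,0,0,0.65,-1,9.5,70,-0.009,0,0,0.65,-1,9.5,96,-0.009,0,0,0.65,-1,9.5,96,-0.009,0,0,0.65]}}

```text
t: 44.47
tool_pos: [0.6358, -0.0913, 0.1216]
tool_rot: [-2.116, -2.319, -0.003]
force: [-0.1, 0.1, -0.8]
opening: 0.346
grasp_force: 0.0
```

Emit:
{"api": "carry_out", "payload": {"deltas": [0,0,0,0,0,0,1,0,0,0,0,0,0,1,0,0,0,0,0,0,1,0,0,0,0,0,0,1,0,0,0,0,0,0,1], "force": 40}}

```text
t: 44.88
tool_pos: [0.6393, -0.0906, 0.1269]
tool_rot: [2.115, 2.318, 0.012]
force: [-0.3, -0.1, 5.3]
opening: 0.08
grasp_force: 40.0
```

Emit:
{"api": "carry_out", "payload": {"deltas": [0,0,-10,0,0,0,1,0,0,-30,0,0,0,1,0,0,-65,0,0,0,1,0,0,-105,0,0,0,1,0,0,-145,0,0,0,1]}}

```text
t: 45.3
tool_pos: [0.6366, -0.0908, 0.2721]
tool_rot: [-2.116, -2.322, -0.008]
force: [0.5, 0.3, -3.6]
opening: 0.085
grasp_force: 40.0
```

```bash
python3 - <<'E'
from h import *
np.set_printoptions(precision=4,suppress=True)
st()
im=env.snapshot("side")
for n,(c,P,px) in totes(im).items(): print(n,c,[p[:2] for p in P])
go((.448,-.303,.27),.005,.12)
E
```

```text
45.3 pos [ 0.6366 -0.0908  0.2721] q [ 0.48  0.54 -0.64  1.74  0.37  0.98 -0.22] F [ 0.5  0.3 -3.6] op 0.085 g 40.0
red [ 0.3948 -0.2486] [array([ 0.4897, -0.3798]), array([ 0.2992, -0.3741]), array([ 0.4893, -0.1192]), array([ 0.301 , -0.1214])]
green [0.4044 0.2156] [array([0.5002, 0.0915]), array([0.3179, 0.0885]), array([0.4929, 0.3459]), array([0.3066, 0.3365])]
go [ 0.448 -0.303  0.27 ] shift [-194.3 -210.9    7.5] | 287 rot [-0.106 -0.007  0.087]
```

Emit:
{"api": "carry_out", "payload": {"deltas": [-26,-28,0,0,0,0.02,1,-52,-57,0,0,0,0.04,1,-78,-85,0,0,0,0.06,1,-104,-113,0,0,0,0.08,1,-130,-141,0,0,0,0.09,1]}}

```text
t: 45.77
tool_pos: [0.5073, -0.2343, 0.2697]
tool_rot: [2.219, 2.222, 0.009]
force: [0.0, -0.3, -3.4]
opening: 0.085
grasp_force: 40.0
```

Emit:
{"api": "carry_out", "payload": {"deltas": [-25,-22,0,-0.03,0,0,1,-50,-45,0,-0.06,0,0,1,-70,-62,0,-0.09,0,0,1,-70,-64,0,-0.12,0,0,1,-70,-64,0,-0.12,0,0,1]}}

```text
t: 46.18
tool_pos: [0.4422, -0.305, 0.2687]
tool_rot: [2.161, 2.156, 0.137]
force: [0.7, -0.1, -3.0]
opening: 0.084
grasp_force: 40.0
```

```bash
python3 - <<'E'
from h import *
st(); place((.459,-.304),.005,.12,.03,.117); place((.459,-.304),.005,.12,.0,.117)
E
```

```text
46.2 pos [ 0.4422 -0.305   0.2687] q [ 1.05  0.38 -0.68  2.04  0.28  0.71  0.21] F [ 0.7 -0.1 -3. ] op 0.084 g 40.0
go [ 0.445  -0.3041  0.1512] shift [  0.7 -11.8 117. ] | 118 rot [ 0.004 -0.002 -0.008]
go [ 0.445  -0.3041  0.1212] shift [  0.6 -15.5 146.8] | 148 rot [ 0.004 -0.002 -0.008]
```

Emit:
{"api": "carry_out", "payload": {"deltas": [0,-2,20,0,0,-0.01,1,0,-5,45,0,0,-0.01,1,0,-8,75,0,0,-0.01,1,0,-10,100,0,0,-0.01,1,0,-12,116,0,0,-0.01,1]}}

```text
t: 46.6
tool_pos: [0.4482, -0.3017, 0.1503]
tool_rot: [2.145, 2.174, 0.138]
force: [-0.1, 0.1, -1.6]
opening: 0.082
grasp_force: 40.0
```

Emit:
{"api": "carry_out", "payload": {"deltas": [0,-1,7,0,0,0,1,0,-2,14,0,0,0,1,0,-3,20,0,0,0,1,0,-3,24,0,0,0,1,0,-3,24,0,0,0,1]}}

```text
t: 47.02
tool_pos: [0.4481, -0.303, 0.1279]
tool_rot: [2.145, 2.171, 0.138]
force: [-0.3, 0.4, -2.8]
opening: 0.085
grasp_force: 40.0
```

```bash
python3 - <<'E'
from h import *
st(); place((.459,-.304),.005,.12,.0,.117)
E
```

```text
47.0 pos [ 0.4481 -0.303   0.1279] q [ 0.86  0.56 -0.47  2.17  0.51  0.39  0.01] F [-0.3  0.4 -2.8] op 0.085 g 40.0
go [ 0.445  -0.3041  0.1212] shift [-1.  -3.9  6.3] | 8 rot [ 0.005 -0.003  0.007]
```

Emit:
{"api": "carry_out", "payload": {"deltas": [-1,-2,2,0,0,0,1,-1,-3,4,0,0,0,1,-1,-3,5,0,0,0,1,-1,-3,6,0,0,0,1,-1,-3,6,0,0,0,1]}}

```text
t: 47.43
tool_pos: [0.4455, -0.3042, 0.1216]
tool_rot: [2.146, 2.17, 0.138]
force: [0.8, 0.4, -2.7]
opening: 0.081
grasp_force: 40.0
```

Emit:
{"api": "carry_out", "payload": {"deltas": [0,0,0,0,0,0,1,0,0,0,0,0,0,1,0,0,0,0,0,0,0.92,0,0,0,0,0,0,0.87,0,0,0,0,0,0,0.82]}}

```text
t: 47.85
tool_pos: [0.4456, -0.3041, 0.1217]
tool_rot: [2.145, 2.17, 0.138]
force: [-1.5, 0.6, -0.7]
opening: 0.16
grasp_force: 0.4
```

Emit:
{"api": "carry_out", "payload": {"deltas": [0,0,0,0,0,0,0.77,0,0,0,0,0,0,0.72,0,0,0,0,0,0,0.67,0,0,-5,0,0,0,0.65,0,0,-10,0,0,0,0.65]}}

```text
t: 48.27
tool_pos: [0.4442, -0.304, 0.1317]
tool_rot: [2.145, 2.171, 0.138]
force: [-0.2, 0.5, -0.4]
opening: 0.348
grasp_force: 0.4
```

Emit:
{"api": "carry_out", "payload": {"deltas": [0,0,-8,0,0,0,0.65,0,0,-16,0,0,0,0.65,0,0,-26,0,0,0,0.65,0,0,-40,0,0,0,0.65,0,0,-60,0,0,0,0.65]}}

```text
t: 48.68
tool_pos: [0.4366, -0.304, 0.1918]
tool_rot: [2.145, 2.172, 0.138]
force: [-0.2, 0.4, -0.7]
opening: 0.354
grasp_force: 0.0
```

Emit:
{"api": "carry_out", "payload": {"deltas": [0,0,-30,0,0,0,0.65,0,0,-65,0,0,0,0.65,0,0,-100,0,0,0,0.65,0,0,-140,0,0,0,0.65,0,0,-160,0,0,0,0.65]}}

```text
t: 49.1
tool_pos: [0.4175, -0.3046, 0.355]
tool_rot: [2.141, 2.168, 0.139]
force: [0.1, -0.5, 0.6]
opening: 0.349
grasp_force: 0.0
```

Emit:
{"api": "carry_out", "payload": {"deltas": [0,0,0,0,0,0,0.65,0,0,0,0,0,0,0.65,0,0,0,0,0,0,0.65,0,0,0,0,0,0,0.65,0,0,0,0,0,0,0.65]}}

```text
t: 49.52
tool_pos: [0.4165, -0.3045, 0.3488]
tool_rot: [2.146, 2.172, 0.138]
force: [-0.2, 0.3, -0.5]
opening: 0.351
grasp_force: 0.0
```

```bash
python3 - <<'E'
from h import *
np.set_printoptions(precision=4,suppress=True)
st(); im=env.snapshot("side"); cv2.imwrite("pics/s12.png",cv2.resize(im[100:350,200:400,::-1],None,fx=2.4,fy=2.4))
for n,(c,P,px) in totes(im).items(): print(n,c,[p[:2] for p in P])
E
```

```text
49.5 pos [ 0.4165 -0.3045  0.3488] q [ 1.18  0.27 -0.77  1.97  0.16  0.88  0.36] F [-0.2  0.3 -0.5] op 0.351 g 0.0
red [ 0.3948 -0.2498] [array([ 0.4897, -0.3798]), array([ 0.2992, -0.3741]), array([ 0.4895, -0.1241]), array([ 0.301 , -0.1214])]
green [0.4044 0.2156] [array([0.5002, 0.0915]), array([0.3179, 0.0885]), array([0.4929, 0.3459]), array([0.3066, 0.3365])]
```

View pics/s12.png

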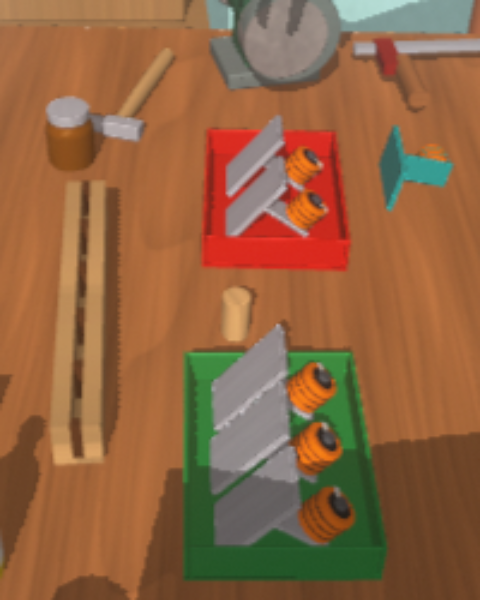

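All five brackets lean at rest: two in the red tote (≈(260,185)) and three in the green (≈(255,440)). Both totes are upright and the bystanders are in place. I'll check the green wheels' marks from above before handing in.

Emit:
{"api": "carry_out", "payload": {"deltas": [37,12,0,0.06,0,0,0.65,74,24,0,0.12,0,0,0.65,111,36,0,0.12,0,0,0.65,148,48,0,0.12,0,0,0.65,185,50,0,0.12,0,0,0.65]}}

```text
t: 49.98
tool_pos: [0.4658, -0.117, 0.356]
tool_rot: [2.206, 2.235, 0.01]
force: [0.7, 0.3, 0.8]
opening: 0.352
grasp_force: 0.0
```

Emit:
{"api": "carry_out", "payload": {"deltas": [37,0,0,0,0,0,0.65,74,0,0,0,0,0,0.65,111,0,0,0,0,0,0.65,148,0,0,0,0,0,0.65,185,0,0,0,0,0,0.65]}}

```text
t: 50.4
tool_pos: [0.4616, 0.0675, 0.3563]
tool_rot: [2.207, 2.234, 0.007]
force: [0.6, -0.3, -0.1]
opening: 0.35
grasp_force: 0.0
```

Emit:
{"api": "carry_out", "payload": {"deltas": [37,0,0,0,0,0,0.65,74,0,0,0,0,0,0.65,111,0,0,0,0,0,0.65,148,0,0,0,0,0,0.65,185,0,0,0,0,0,0.65]}}

```text
t: 50.82
tool_pos: [0.4594, 0.2525, 0.3564]
tool_rot: [2.207, 2.234, 0.006]
force: [1.3, 0.2, 0.6]
opening: 0.35
grasp_force: 0.0
```

Emit:
{"api": "carry_out", "payload": {"deltas": [20,0,0,0,0,0,0.65,40,0,0,0,0,0,0.65,40,0,0,0,0,0,0.65,40,0,0,0,0,0,0.65,40,0,0,0,0,0,0.65]}}

```text
t: 51.23
tool_pos: [0.4593, 0.29, 0.3564]
tool_rot: [2.207, 2.233, 0.005]
force: [0.4, -0.0, -0.1]
opening: 0.352
grasp_force: 0.0
```

```bash
python3 - <<'E'
from h import *
st(); im=env.snapshot("wrist"); cv2.imwrite("pics/w13.png",im[:,:,::-1])
E
```

```text
51.2 pos [0.4593 0.29   0.3564] q [-0.01  0.37 -0.9   1.84  0.33  1.08 -1.02] F [ 0.4 -0.  -0.1] op 0.352 g 0.0
```

View pics/w13.png

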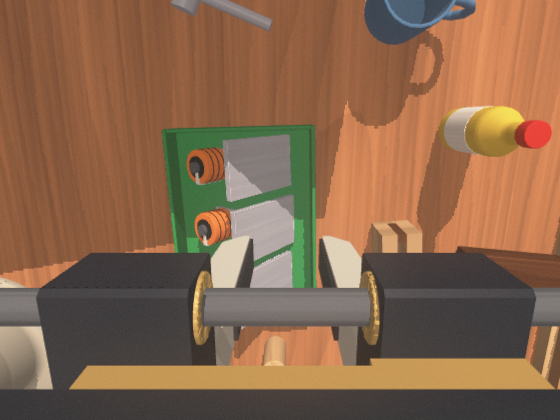

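The two visible green wheels, at (200,165) and (207,228), have their marks pointing to −y, so they are still turned. The third showed the same in the earlier crop. The tote is square and the robot is clear. Handing in.

```bash
python3 -c "
from cell import env
print(env.sign_off())"
```

```text
the job is handed in; nothing more can be done
None
```

I tested all five wheels and set the three sound brackets down in the green tote and the two jammed ones in the red; the job is handed in, but sign-off returned no verdict.

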